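# Make up the tea tray and the cooking tray

## Task

Make up two trays from the stock. On the wooden tea tray, lay the wooden coaster flat in the round recess, stand the glass upright in the middle of the coaster, and stand the squat steel jar in the middle of the square recess; on the aluminium cooking tray, stand the closed plastic tub in the middle of the larger compartment and the tall steel jar in the middle of the smaller one, both upright.

Things in the scene. Friction and masses are not known exactly. Their poses are not given: they have to be found in the camera images.
- coaster_mid (a point): Round dark wooden coaster (plain disc, 64 mm across, 14 mm thick, 50 g), lying flat on the table near the robot. Origin at its centre, 7 mm above its underside; z is the disc's axis. Either face may be up.
- glass_mid (a point): Clear tea glass, open at the top, 66 mm tall, 50 mm across the foot, widening evenly to 58 mm at the rim (54 mm half-way up), 160 g, standing on the table near the robot. Origin on its axis half-way up, 33 mm above its underside; z points up out of the mouth.
- squat_jar_mid (a point): Squat round steel jar with a flat lid, the widest of the three jars on the turntable: 60 mm tall, 56 mm across (lid, the top 14 mm, 58 mm), 120 g. Origin at its centre, half-way up; z points up out of its lid.
- tall_jar_mid (a point): Tall slim round steel jar with a flat lid, the tallest of the three jars on the turntable: 76 mm tall, 40 mm across (lid, the top 16 mm, 42 mm), 130 g. Origin at its centre, half-way up; z points up out of its lid. (the third jar on the turntable, 66 mm tall with a knob on its lid, is not needed.)
- tub_mid (a point): Closed round plastic tub, translucent with a white lid, 60 mm tall, 64 mm across (lid, the top 10 mm, 66 mm), 110 g, standing on the table near the robot. Origin at its centre, half-way up; z points up out of its lid.
- tea_tray: Wooden tea tray, fixed: a board 200 mm (its x) by 104 mm (its y) and 16 mm thick with two recesses 5 mm deep, floors 11 mm above the table. The round recess, 74 mm across, is centred 50 mm from the origin along the tray's -x; the square one, 88 by 88 mm, is centred 47 mm along its +x. Origin at the centre of the underside, at table height; z up.
- cook_tray: Aluminium cooking tray, fixed: 190 mm (its x) by 104 mm (its y), floor 3 mm thick, walls and divider 3 mm thick and 8 mm high above the table. The larger compartment (104 by 98 mm) is centred 40 mm from the origin along the tray's -x, the smaller (77 by 98 mm) 53.5 mm along its +x. Origin at the centre of the underside, at table height; z up.
- turntable: Plastic turntable, white revolving disc 190 mm across on a grey foot, carrying three steel jars on its top, 30 mm above the table, each about 56 mm from the middle. The foot is fixed; the disc turns freely with light friction. Origin at the centre of the foot's underside, at table height; z up.
Mind the look-alikes: they are no part of the job. Of the things shaped like the cook_tray, the aluminium one is meant. What is shaped like the part that bears tub_mid but turquoise is not meant.

How it is judged (in metres and radians):
At the end, for the whole second after the job is handed in: Coaster flat on the floor of the round recess (8 mm, 0.07 rad); glass upright on it (centres within 13 mm); squat jar in the square recess, tub in the larger and tall jar in the smaller compartment, each upright (0.1 rad), on the floor and within 15 mm of the middle; all at rest (x of coaster_mid in the frame of tea_tray between -0.058 and -0.042 m and y of coaster_mid in the frame of tea_tray between -0.008 and 0.008 m and z of coaster_mid in the frame of tea_tray between 0.0155 and 0.0205 m and angle between the z axis of coaster_mid and the z axis of tea_tray, either way round below 0.07 rad and horizontal distance between glass_mid and coaster_mid below 0.013 m and z of glass_mid in the frame of tea_tray between 0.054 and 0.062 m and x of squat_jar_mid in the frame of tea_tray between 0.032 and 0.062 m and y of squat_jar_mid in the frame of tea_tray between -0.015 and 0.015 m and z of squat_jar_mid in the frame of tea_tray between 0.037 and 0.045 m and x of tub_mid in the frame of cook_tray between -0.055 and -0.025 m and y of tub_mid in the frame of cook_tray between -0.015 and 0.015 m and z of tub_mid in the frame of cook_tray between 0.029 and 0.037 m and x of tall_jar_mid in the frame of cook_tray between 0.0385 and 0.0685 m and y of tall_jar_mid in the frame of cook_tray between -0.015 and 0.015 m and z of tall_jar_mid in the frame of cook_tray between 0.037 and 0.045 m and angle between each of glass_mid, squat_jar_mid, tub_mid, tall_jar_mid's own z axis and vertical below 0.1 rad and linear speed of each of coaster, glass, squat_jar, tub, tall_jar below 0.02 m/s); the robot touches nothing.
It also fails if it takes over 125 s, if anything falls off the work surface, if the arm or the gripper's body presses on something with over 40 N, if the wrist force passes 120 N, or if a joint passes its speed limit or range.

## Robot

A 6-joint arm with a two-finger parallel gripper is mounted at the origin on the work surface. World frame = base frame: x ahead of the robot, y to its left, z up, the work surface at z = 0. Lengths are in mm, angles in rad, forces in N, time in s.
With the tool pointing down it reaches from about 350 to 875 mm from the base axis. Payload 4.2 kg.
Tool frame: the origin (TCP) lies at the very end of the fingers, on their centre line; the grasp point (between the pads) lies 19 mm behind it (arm.grasp_offset is the distance from the TCP to the grasp point, in mm); z points along the fingers, y is the direction in which the jaws open and shut (so a half turn about z gives the same grasp; the last joint's range is limited). The gripper opens to 85 mm and grips with 20 to 120 N. Pads are 22 mm wide; open, the fingers measure 114 mm over their backs; the gripper's body (76 mm by 85 mm) begins 54 mm behind the grasp point. The pads swing forward as they close: fully open they stand 13 mm farther back than shut.
Start: joints at [1.407, 0.385, 0.008, 0, -1.194, -0.259], TCP at [256.414, 569.957, 231.312] pointing down, gripper open.
Joint ranges: [-3.14, 3.14], [-1.21, 2.06], [-1.07, 1.41], [-3.16, 2.05], [-2.99, -0.16], [-3.1, 3.1]. Speed limits (rad/s): [2.79, 2.79, 3.14, 3.14, 3.14, 3.14].

## Interface

Orientations are given as a unit quaternion [x, y, z, w].
In Python, from bench import arm gives the robot as it stands.
- The arm moves only by the tool arm_command, never from a script. Its argument "commands" is one flat list of numbers, 4 for each row, row after row: the shift along the tool's x, y, z in m, then the turn about the tool's z in degrees. In form: [tx, ty, tz, roll, tx, ty, tz, roll, ...]. A call has exactly 5 rows; each row shifts and turns the pose as measured when the row begins, along the tool's axes as they then stand; what a row does not reach is not made up. A row lasts 1/10 s, in which the tool goes at most 50 mm and 8.59 degrees, less where a joint would pass 70% of its speed; a pose out of reach is approached as far as the arm can. A call with a gripper value outside its range is refused whole. "jaw" is the opening, from 0 (shut) to 1 (fully open), set as the call begins (left out, the last holds). The fingers move at their own pace and stop on an object; the grip force is fixed at half the most. Time passes only in rows, so rows that do not move let the fingers close, or fill a call up. It gives the time, the measured TCP pose, the force and the opening at its end, in the units of the state.
- arm.read_state(): the state, without advancing time (a new reading comes with each control period).
- arm.get_image(name): name is "scene" or "top" or "wrist"; returns the picture (420x560x3 uint8, red, green, blue); there is no depth.
- arm.camera_info(name): a dict with "camera_matrix" (3x3 intrinsics, pixels), "world_from_camera" (4x4, takes a point from camera to world coordinates). Camera axes: x right, y down, z forward; pixel columns grow to the right and rows downward; lengths in mm; the calibration is good to about 2 mm. A picture is of the moment at which its call begins: read the wrist's pose just before it. camera_info takes no time and is no camera call; for the wrist camera it gives the pose at the moment of the call.
- arm.job_done(): hands the job in, once; it reports no verdict.
Trained networks look in the newest picture that a camera, given by its name, has taken for a name from the list of things; names that differ only in an ending like _2 or _b are one class to them, and where a whole thing is asked for, a point or a joint stands for the part that bears it (a point fixed in the world has none). Each returns a list of dicts, best first, with "confidence" (0 to 1); they miss things now and then, are a little off and sometimes report something else, mostly with a low value. They report only what shows in the picture. A call takes as long as a camera call. They do not tell look-alikes from the thing itself.
- arm.regions_of(camera, target): "mask" (420x560 bool, what is visible of it).
- arm.place_of(camera, target): "centre" ([x, y, z] in mm, in the coordinates of the camera as it stood for that picture, good to about 4 mm: a listed point, or the origin of a listed thing).
The state is a dict: "clock": time; "joints": joint angles; "joint_vel": joint speeds; "joint_efforts": joint torques, N m; "position": TCP position; "ee_rot": TCP orientation; "contact_force": force on the tool from outside, world axes, zero at the start; "wrist_torque": the same for the moment, N m; "gripper_width": finger opening in mm.
Only numpy, scipy, OpenCV 4.12 (cv2) and the standard library are available. Lean on these libraries where they do the work, as an engineer would, in place of code of your own. Each camera call takes 0.05 s, during which the arm holds its last target.

## Working session

There is one attempt and no reset: what is moved stays moved. The work goes in short steps, Python scripts to look and compute and a tool call to move; the robot and the scene stay as the last step left them, time stands still between calls to the robot, and variables do not carry over. Pictures are saved under pics/ and viewed, and the job is handed in when it is done.

Besides the shell and the picture viewer there is one more tool, called after "Request:" as name(argument=value, ...) on one line, values as JSON. arm_command: Moves the arm, as the interface text tells. Its arguments: {"type":"object","properties":{"commands":{"type":"array"},"jaw":{"type":"number"}},"required":["commands"]}

```bash
ls; mkdir -p pics; python3 - <<'E'
from bench import arm
import cv2
for c in ["scene","top","wrist"]:
    im=arm.get_image(c); cv2.imwrite(f"pics/{c}0.png",im[:,:,::-1])
    i=arm.camera_info(c); print(c,i["camera_matrix"],i["world_from_camera"])
s=arm.read_state(); print(s)
E
```

```text
pics
scene [[512.74430337   0.         281.21468114]
 [  0.         512.74430337 206.49024213]
 [  0.           0.           1.        ]] [[ 4.59495198e-01  6.94542918e-01 -5.53601209e-01  1.17793839e+03]
 [ 8.88152495e-01 -3.64234638e-01  2.80211126e-01 -3.56315017e+02]
 [-7.02208333e-03 -6.20437962e-01 -7.84224092e-01  1.10890967e+03]
 [ 0.00000000e+00  0.00000000e+00  0.00000000e+00  1.00000000e+00]]
top [[529.08686274   0.         282.91827098]
 [  0.         529.08686274 206.33195245]
 [  0.           0.           1.        ]] [[-1.46458773e-02 -9.86761548e-01  1.61515155e-01  2.89601974e+02]
 [-9.99726554e-01  1.73961118e-02  1.56266558e-02 -1.34796382e+01]
 [-1.82295188e-02 -1.61242123e-01 -9.86746504e-01  1.15151092e+03]
 [ 0.00000000e+00  0.00000000e+00  0.00000000e+00  1.00000000e+00]]
wrist [[339.85346413   0.         271.56237812]
 [  0.         339.85346413 210.82788949]
 [  0.           0.           1.        ]] [[-4.10778346e-01 -8.78666022e-01 -2.43325240e-01  3.16798713e+02]
 [-9.11733930e-01  3.96331351e-01  1.07993988e-01  5.42006988e+02]
 [ 1.54677307e-03  2.66209469e-01 -9.63913962e-01  3.72323580e+02]
 [ 0.00000000e+00  0.00000000e+00  0.00000000e+00  1.00000000e+00]]
{'clock': 0.15, 'joints': array([ 1.40654758e+00,  3.85388509e-01,  6.93730866e-03, -3.58743427e-04,
       -1.19397897e+00, -2.58630506e-01]), 'joint_vel': array([-3.69826160e-05, -3.09672358e-03,  4.42165311e-03,  1.89530306e-03,
        4.19563895e-04,  1.58559840e-05]), 'joint_efforts': array([ 1.57375471e-04, -3.92676795e+01,  1.88583201e+01,  4.18858051e+00,
       -3.40155857e-03,  6.88682498e-07]), 'position': array([256.27971909, 569.5626253 , 230.46573   ]), 'ee_rot': array([ 9.77715575e-01, -2.09932274e-01, -1.28010557e-04,  8.23876999e-04]), 'contact_force': array([-0.68977177,  0.21028959,  0.36239433]), 'wrist_torque': array([-0.04212945, -0.01695885, -0.01961317]), 'gripper_width': 85.27363472633954}
```

View pics/top0.png

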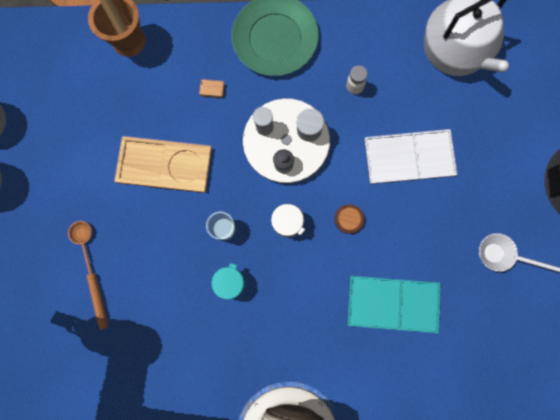

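View pics/scene0.png

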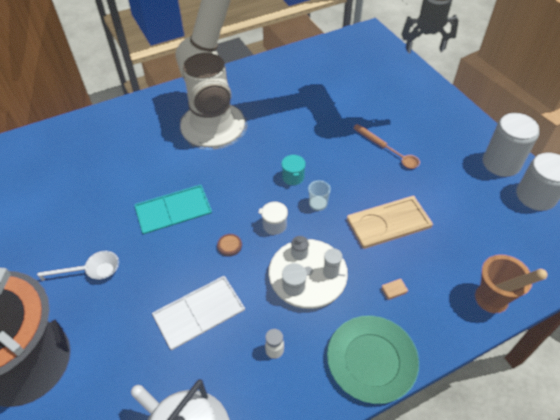

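```bash
cat > h.py <<'E'
import numpy as np
from bench import arm
def w(c,p):
    T=arm.camera_info(c)["world_from_camera"]; return (T@np.r_[p,1])[:3]
def ray(c,u,v,z):
    i=arm.camera_info(c);K=i["camera_matrix"];T=i["world_from_camera"]
    d=T[:3,:3]@np.linalg.inv(K)@np.r_[u,v,1];o=T[:3,3]
    return o+d*(z-o[2])/d[2]
def proj(c,p):
    i=arm.camera_info(c);K=i["camera_matrix"];T=np.linalg.inv(i["world_from_camera"])
    q=K@(T@np.r_[p,1])[:3]; return q[:2]/q[2]
NAMES=["coaster_mid","glass_mid","squat_jar_mid","tall_jar_mid","tub_mid","tea_tray","cook_tray","turntable"]
E
python3 - <<'E'
from h import *
for c in ["top","scene"]:
  for n in NAMES:
    for r in arm.place_of(c,n)[:4]:
        p=w(c,r["centre"]); print(c,n,round(r["confidence"],2),p.round(0),proj(c,p).round(0))
E
```

```text
top coaster_mid 0.74 [ 448. -139.   13.] [349. 218.]
top glass_mid 0.68 [429. 137.  33.] [221. 227.]
top squat_jar_mid 0.82 [644. -53.  61.] [308. 125.]
top tall_jar_mid 0.98 [653.  44.  71.] [262. 120.]
top tall_jar_mid 0.69 [619.  -3.  -0.] [285. 144.]
top tub_mid 0.78 [441.  -3.  29.] [286. 221.]
top tub_mid 0.68 [309. 125.  31.] [226. 284.]
top tea_tray 0.76 [579. 277.   3.] [161. 164.]
top cook_tray 0.93 [ 582. -278.   -1.] [409. 158.]
top cook_tray 0.75 [ 262. -227.    1.] [393. 304.]
top turntable 0.58 [621.  -5.  -3.] [287. 144.]
scene coaster_mid 0.84 [ 452. -139.    5.] [230. 245.]
scene glass_mid 0.91 [435. 134.  29.] [318. 197.]
scene squat_jar_mid 0.84 [646. -57.  59.] [294. 280.]
scene tall_jar_mid 0.75 [649.  41.  63.] [330. 264.]
scene tall_jar_mid 0.66 [626.  -6.   1.] [307. 278.]
scene tub_mid 0.9 [313. 122.  29.] [293. 170.]
scene tub_mid 0.75 [578. 271.   0.] [389. 223.]
scene tub_mid 0.67 [444.  -1.  32.] [276. 218.]
scene tea_tray 0.72 [577. 269.  -0.] [388. 222.]
scene cook_tray 0.93 [ 267. -227.   -1.] [174. 210.]
scene cook_tray 0.74 [ 583. -280.   -2.] [198. 311.]
scene turntable 0.98 [622.  -4.   1.] [308. 276.]
```

```bash
python3 - <<'E'
from h import *
import cv2
im=cv2.imread("pics/top0.png")
a=cv2.resize(im[130:200,105:220],None,fx=5,fy=5,interpolation=cv2.INTER_CUBIC)
b=cv2.resize(im[120:190,355:470],None,fx=5,fy=5,interpolation=cv2.INTER_CUBIC)
cv2.imwrite("pics/zt.png",np.vstack([a,b])[:, :])
# fit trays: contour min area rect of mask at top rim height
for n,z in (("tea_tray",16),("cook_tray",8)):
    for c in ("top","scene"):
        arm.get_image(c)
        for r in arm.regions_of(c,n)[:3]:
            ys,xs=np.nonzero(r["mask"])
            P=np.array([ray(c,x,y,z)[:2] for x,y in zip(xs,ys)],np.float32)
            print(c,n,round(r["confidence"],2),cv2.minAreaRect(P),P.mean(0))
for n in("squat_jar_mid","tall_jar_mid","tub_mid","glass_mid","coaster_mid"):
        for r in arm.regions_of("top",n)[:2] if arm.get_image("top") is not None else []:
            ys,xs=np.nonzero(r["mask"]); print(n,round(r["confidence"],2),xs.min(),xs.max(),ys.min(),ys.max())
E
```

```text
Traceback (most recent call last):
  File "h.py", line 6, in ray
    i=arm.camera_info(c);K=i["camera_matrix"];T=i["world_from_camera"]
ValueError: time passes only in moves, steps and waits
```

View pics/zt.png

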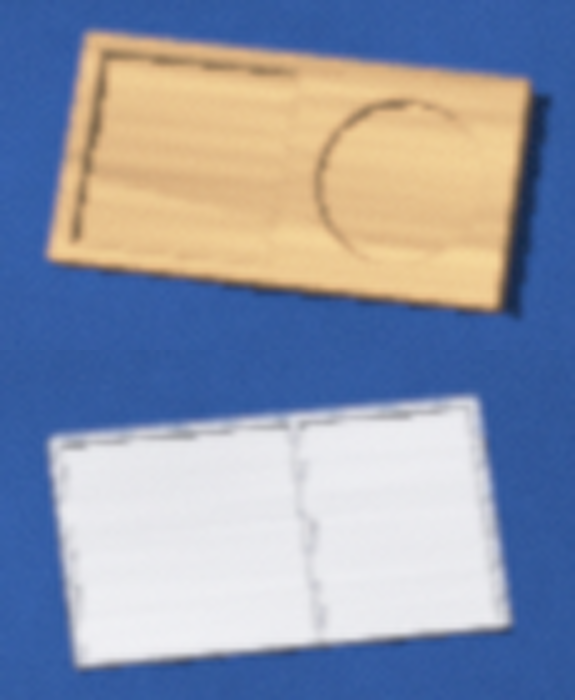

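```bash
python3 - <<'E'
s=open('h.py').read()
s=s.replace('''    i=arm.camera_info(c);K=i["camera_matrix"];T=i["world_from_camera"]
    d=''','''    i=INF.get(c) or arm.camera_info(c)
    K=i["camera_matrix"];T=i["world_from_camera"]
    d=''').replace('def w(','INF={c:arm.camera_info(c) for c in ("top","scene")}\ndef w(',1)
open('h.py','w').write(s)
E
python3 - <<'E'
from h import *
import cv2
for c in ("top","scene"):
    arm.get_image(c)
    for n,z in (("tea_tray",16),("cook_tray",8),("turntable",30),("coaster_mid",14),("tub_mid",60),("glass_mid",66),("squat_jar_mid",90),("tall_jar_mid",106)):
        for r in arm.regions_of(c,n)[:2]:
            ys,xs=np.nonzero(r["mask"])
            P=np.array([ray(c,x,y,z)[:2] for x,y in zip(xs,ys)],np.float32)
            (a,b),(d,e),t=cv2.minAreaRect(P)
            print(c,n,round(r["confidence"],2),np.round([a,b,d,e,t],1),P.mean(0).round(0))
print(arm.read_state()["clock"])
E
```

```text
top tea_tray 0.82 [576.  269.6 202.7 108.6  82.5] [575. 269.]
top tea_tray 0.71 [443.3  -2.7  67.2  69.9  89. ] [444.  -4.]
top cook_tray 0.79 [ 263.1 -225.8  190.8  104.1   84.6] [ 263. -226.]
top cook_tray 0.59 [ 584.2 -277.7  110.7  195.7    5.1] [ 584. -277.]
top turntable 0.58 [620.6  -3.4 186.8 188.3  88.9] [613.  -1.]
top coaster_mid 0.96 [ 445.7 -137.    62.5   63.6   43.7] [ 446. -137.]
top tub_mid 0.69 [311.7 119.2  65.1  66.4  26.5] [313. 119.]
top tub_mid 0.65 [609.7  -2.3 184.7 179.6  35.8] [605.   0.]
top glass_mid 0.8 [429.5 134.6  58.5  56.3  89.1] [429. 135.]
top squat_jar_mid 0.91 [634.3 -53.6  54.3  69.3  88.8] [635. -53.]
top tall_jar_mid 0.6 [639.5  42.6  39.2  60.1  89.4] [640.  42.]
scene tea_tray 0.97 [582.6 265.3 207.  113.2  82.8] [584. 263.]
scene cook_tray 0.97 [ 268.1 -228.4  193.2  113.5   84.6] [ 270. -230.]
scene cook_tray 0.91 [ 589.9 -279.7  109.   190.6    4.1] [ 591. -282.]
scene turntable 0.59 [627.2  -6.4 184.4 191.1  58.2] [639. -11.]
scene coaster_mid 0.84 [ 454.8 -140.9   59.5   69.2   65.4] [ 455. -140.]
scene tub_mid 0.87 [460.4 -16.1  64.9 102.8  62.3] [461. -14.]
scene tub_mid 0.62 [335.3 107.7  61.5 116.3  61.1] [337. 108.]
scene glass_mid 0.93 [455.1 123.5  50.7  93.   60.7] [454. 123.]
scene squat_jar_mid 0.65 [660.2 -62.2  57.5  86.2  62.4] [660. -63.]
scene squat_jar_mid 0.6 [481.8 -27.7  65.5  96.6  62.4] [483. -25.]
scene tall_jar_mid 0.61 [670.3  27.   43.   82.5  47.6] [671.  29.]
1.95
```

```bash
cat >> h.py <<'E'
from scipy.spatial.transform import Rotation as Ro
def plan(tx,ty,tz,yaw=-90,n=5,st=None):
    "rows from now to target (mm), tool-x yaw in deg"
    s=arm.read_state(); p=s["position"].copy(); R=Ro.from_quat(s["ee_rot"]).as_matrix()
    y0=np.degrees(np.arctan2(R[1,0],R[0,0])); dr=-((yaw-y0+180)%360-180)/n
    d=(np.array([tx,ty,tz])-p)/n; out=[]
    for k in range(n):
        out+=[*(R.T@d/1000).round(4),round(dr,2)]
        R=R@Ro.from_euler('z',dr,degrees=True).as_matrix()
    print("t",round(s["clock"],2),"p",p.round(1),"yaw",y0.round(1),"w",round(s["gripper_width"],1),"tilt",R[:,2].round(3))
    for i in range(0,len(out),20): print([float(v) for v in out[i:i+20]])
E
python3 - <<'E'
from h import *
plan(449,-139,170,-90,20)
E
```

```text
t 1.95 p [256.4 570.  231.3] yaw -24.2 w 85.5 tilt [ 0.  0. -1.]
[0.0233, 0.0284, 0.0031, 3.29, 0.0249, 0.027, 0.0031, 3.29, 0.0264, 0.0255, 0.0031, 3.29, 0.0278, 0.024, 0.0031, 3.29, 0.0292, 0.0223, 0.0031, 3.29]
[0.0304, 0.0206, 0.0031, 3.29, 0.0315, 0.0188, 0.0031, 3.29, 0.0326, 0.017, 0.0031, 3.29, 0.0335, 0.0151, 0.0031, 3.29, 0.0343, 0.0132, 0.0031, 3.29]
[0.035, 0.0112, 0.0031, 3.29, 0.0356, 0.0091, 0.0031, 3.29, 0.036, 0.0071, 0.0031, 3.29, 0.0364, 0.005, 0.0031, 3.29, 0.0366, 0.0029, 0.0031, 3.29]
[0.0367, 0.0008, 0.0031, 3.29, 0.0367, -0.0013, 0.0031, 3.29, 0.0366, -0.0034, 0.0031, 3.29, 0.0363, -0.0055, 0.0031, 3.29, 0.0359, -0.0076, 0.0031, 3.29]
```

Request:
arm_command(commands=[0.023,0.028,0.003,3.3,0.025,0.027,0.003,3.3,0.026,0.025,0.003,3.3,0.028,0.024,0.003,3.3,0.029,0.022,0.003,3.3], jaw=1)

```text
clock: 2.45
position: [304.4, 392.5, 214.7]
ee_rot: [0.937, -0.351, 0.0, -0.001]
contact_force: [-0.0, 0.1, -0.3]
gripper_width: 85.2
```

Request:
arm_command(commands=[0.03,0.021,0.003,3.3,0.031,0.019,0.003,3.3,0.033,0.017,0.003,3.3,0.033,0.015,0.003,3.3,0.034,0.013,0.003,3.3])

```text
clock: 2.95
position: [350.4, 208.3, 200.1]
ee_rot: [0.874, -0.486, 0.001, -0.003]
contact_force: [0.7, -0.4, 0.3]
gripper_width: 85.5
```

Request:
arm_command(commands=[0.035,0.011,0.003,3.3,0.036,0.009,0.003,3.3,0.036,0.007,0.003,3.3,0.036,0.005,0.003,3.3,0.037,0.003,0.003,3.3])

```text
clock: 3.45
position: [396.2, 22.9, 185.9]
ee_rot: [0.793, -0.61, 0.001, -0.006]
contact_force: [0.8, 0.5, 0.3]
gripper_width: 85.2
```

Request:
arm_command(commands=[0.037,0.001,0.003,3.3,0.037,-0.001,0.003,3.3,0.037,-0.003,0.003,3.3,0.036,-0.006,0.003,3.3,0.036,-0.008,0.003,3.3])

```text
clock: 3.95
position: [440.4, -164.5, 171.4]
ee_rot: [-0.693, 0.721, -0.002, 0.009]
contact_force: [0.9, 1.4, -1.0]
gripper_width: 85.3
```

```bash
cat >> h.py <<'E'
import cv2
def wr(names,save=None):
    im=arm.get_image("wrist"); INF["wrist"]=arm.camera_info("wrist")
    if save: cv2.imwrite("pics/"+save+".png",im[:,:,::-1])
    for n in names:
        for r in arm.place_of("wrist",n)[:3]:
            p=w("wrist",r["centre"]); print(n,round(r["confidence"],2),p.round(1))
E
python3 - <<'E'
from h import *
wr(["coaster_mid","tub_mid","turntable"],"w1")
plan(449,-139,80,-90,5)
print(arm.read_state())
E
```

```text
coaster_mid 0.66 [ 453.8 -136.2    5.2]
tub_mid 0.67 [441.9  -6.1  26.4]
t 4.15 p [ 439.9 -163.5  170.9] yaw -92.3 w 85.5 tilt [ 0.014  0.009 -1.   ]
[-0.0048, -0.0014, 0.0183, -0.45, -0.0048, -0.0014, 0.0183, -0.45, -0.0048, -0.0015, 0.0183, -0.45, -0.0048, -0.0015, 0.0183, -0.45, -0.0048, -0.0015, 0.0183, -0.45]
{'clock': 4.15, 'joints': array([-0.01473353,  0.17294859, -0.45269107, -0.01146374, -0.93118593,
       -0.01816896]), 'joint_vel': array([ 0.04144592, -0.01908713, -0.0160184 , -0.00316585,  0.00081963,
       -0.00033584]), 'joint_efforts': array([-7.01859333e-01, -2.52314687e+01,  1.66885006e+01,  3.70737791e+00,
        4.97481425e-02,  5.75675920e-03]), 'position': array([ 439.85218987, -163.54949952,  170.91671423]), 'ee_rot': array([-0.69291494,  0.72097068, -0.0016565 ,  0.00821081]), 'contact_force': array([-0.84870695,  0.00613862, -0.372489  ]), 'wrist_torque': array([0.01743191, 0.08224206, 0.00771897]), 'gripper_width': 85.47595861369578}
```

View pics/w1.png

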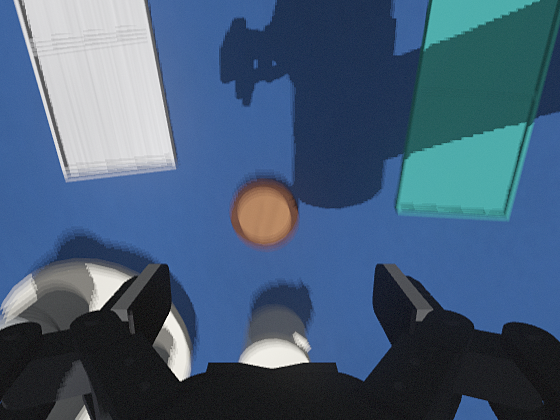

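```bash
python3 - <<'E'
from h import *
plan(451,-138,50,-90,5)
E
```

```text
t 4.15 p [ 439.9 -163.5  170.9] yaw -92.3 w 85.5 tilt [ 0.014  0.009 -1.   ]
[-0.005, -0.0017, 0.0243, -0.45, -0.0049, -0.0017, 0.0243, -0.45, -0.0049, -0.0018, 0.0243, -0.45, -0.0049, -0.0018, 0.0243, -0.45, -0.0049, -0.0018, 0.0243, -0.45]
```

Request:
arm_command(commands=[-0.005,-0.0018,0.024,-0.45,-0.005,-0.0018,0.024,-0.45,-0.005,-0.0018,0.024,-0.45,-0.005,-0.0018,0.024,-0.45,-0.005,-0.0018,0.024,-0.45])

```text
clock: 4.65
position: [455.4, -132.5, 53.8]
ee_rot: [0.711, -0.703, 0.007, -0.013]
contact_force: [0.4, -0.0, 0.4]
gripper_width: 85.1
```

```bash
python3 - <<'E'
from h import *
wr(["coaster_mid"],"w2")
plan(451,-138,-2,-90,5)
E
```

```text
coaster_mid 0.88 [ 449.6 -138.6    4.8]
t 4.75 p [ 453.1 -132.4   51.9] yaw -89.4 w 85.4 tilt [ 0.022  0.009 -1.   ]
[0.0012, 0.0007, 0.0108, 0.12, 0.0012, 0.0007, 0.0108, 0.12, 0.0012, 0.0007, 0.0108, 0.12, 0.0012, 0.0007, 0.0108, 0.12, 0.0012, 0.0007, 0.0108, 0.12]
```

View pics/w2.png

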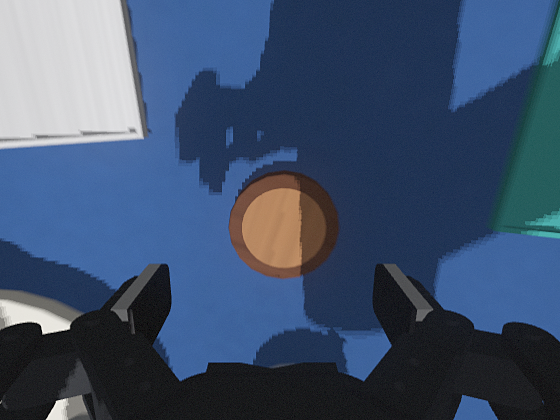

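Request:
arm_command(commands=[0.0015,0.0007,0.011,0,0.0015,0.0007,0.011,0,0.0015,0.0007,0.011,0,0.0012,0.0007,0.011,0,0.0012,0.0007,0.005,0])

```text
clock: 5.25
position: [454.2, -138.0, 4.4]
ee_rot: [0.712, -0.702, 0.008, -0.014]
contact_force: [0.3, 0.6, 0.4]
gripper_width: 85.3
```

```bash
python3 - <<'E'
from h import *
plan(450.5,-138.5,-2,-90,3)
print(arm.read_state()["contact_force"])
E
```

```text
t 5.25 p [ 454.2 -138.     4.4] yaw -89.1 w 85.3 tilt [ 0.032  0.009 -0.999]
[0.0002, 0.0013, 0.0021, 0.29, 0.0002, 0.0013, 0.0021, 0.29, 0.0002, 0.0013, 0.0021, 0.29]
[0.27272799 0.60776647 0.36258963]
```

Request:
arm_command(commands=[0,0.0015,0.002,0,0,0.0015,0.002,0,0,0.001,0.002,0,0,0,0,0,0,0,0,0])

```text
clock: 5.75
position: [450.8, -138.4, -1.1]
ee_rot: [0.712, -0.702, 0.009, -0.015]
contact_force: [-0.7, 0.7, 0.1]
gripper_width: 85.2
```

```bash
python3 - <<'E'
from h import *
wr(["coaster_mid"],"w3")
plan(450.5,-138.5,-2,-90,1)
print(arm.read_state()["contact_force"])
E
```

```text
coaster_mid 0.6 [ 451.8 -134.3    6.4]
t 5.85 p [ 450.8 -138.4   -1.1] yaw -89.2 w 85.6 tilt [ 0.034  0.009 -0.999]
[0.0001, 0.0003, 0.0009, 0.83]
[ 0.07418154 -0.5978361   0.27242648]
```

View pics/w3.png

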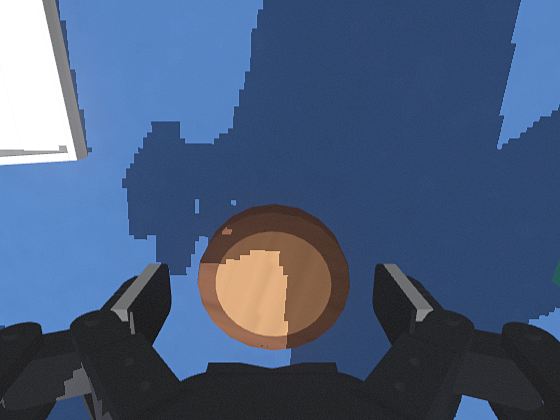

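Request:
arm_command(commands=[-0.001,0,0.001,0,0,0,0,0,0,0,0,0,0,0,0,0,0,0,0,0], jaw=0)

```text
clock: 6.35
position: [451.1, -137.1, -1.1]
ee_rot: [0.712, -0.702, 0.009, -0.015]
contact_force: [-0.3, 0.3, -0.1]
gripper_width: 61.3
```

Request:
arm_command(commands=[0,0,0,0,0,0,0,0,0,0,0,0,0,0,0,0,0,0,-0.002,0])

```text
clock: 6.85
position: [450.8, -137.2, 0.6]
ee_rot: [0.712, -0.702, 0.009, -0.015]
contact_force: [0.3, 0.4, -0.1]
gripper_width: 61.3
```

```bash
python3 - <<'E'
from h import *
wr(["coaster_mid"],"w4")
plan(450.5,-138.5,-2,-90,1)
print(arm.read_state()["contact_force"])
E
```

```text
coaster_mid 0.67 [ 453.3 -135.7    5.3]
t 6.95 p [ 451.2 -137.2    1. ] yaw -89.1 w 61.4 tilt [ 0.035  0.009 -0.999]
[0.0014, 0.0008, 0.003, 0.88]
[ 1.1457424   0.07280809 -0.34352982]
```

View pics/w4.png

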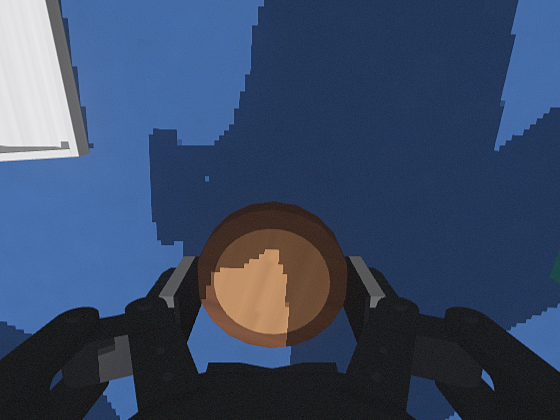

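Request:
arm_command(commands=[0,0,-0.01,0,0,0,-0.015,0,0,0,-0.02,0,0,0,-0.02,0,0,0,-0.02,0])

```text
clock: 7.45
position: [445.7, -138.0, 88.3]
ee_rot: [0.712, -0.702, 0.007, -0.013]
contact_force: [-0.1, -0.0, -0.9]
gripper_width: 61.0
```

```bash
python3 - <<'E'
from h import *
wr(["coaster_mid"],"w5")
print(arm.read_state()["contact_force"])
plan(570.5,219.5,150,-90,15)
E
```

```text
coaster_mid 0.89 [ 449.9 -136.1   96.4]
[ 1.67861496 -0.33230555 -0.27791656]
t 7.55 p [ 448.  -138.1   90.2] yaw -89.1 w 61.6 tilt [ 0.035  0.008 -0.999]
[-0.0237, -0.0087, -0.0035, 0.06, -0.0237, -0.0086, -0.0035, 0.06, -0.0238, -0.0086, -0.0035, 0.06, -0.0238, -0.0086, -0.0035, 0.06, -0.0238, -0.0086, -0.0035, 0.06]
[-0.0238, -0.0085, -0.0035, 0.06, -0.0238, -0.0085, -0.0035, 0.06, -0.0238, -0.0085, -0.0035, 0.06, -0.0238, -0.0085, -0.0035, 0.06, -0.0238, -0.0084, -0.0035, 0.06]
[-0.0238, -0.0084, -0.0035, 0.06, -0.0238, -0.0084, -0.0035, 0.06, -0.0238, -0.0084, -0.0035, 0.06, -0.0239, -0.0083, -0.0035, 0.06, -0.0239, -0.0083, -0.0035, 0.06]
```

View pics/w5.png

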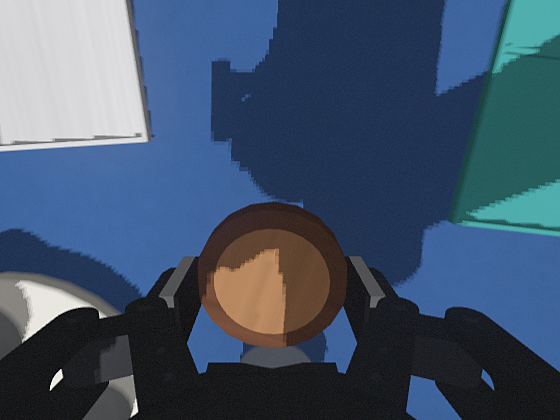

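Request:
arm_command(commands=[-0.024,-0.006,-0.014,0,-0.024,-0.006,-0.014,0,-0.024,-0.007,-0.014,0,-0.024,-0.008,-0.012,0,-0.024,-0.008,-0.01,0])

```text
clock: 8.05
position: [475.6, -16.8, 156.2]
ee_rot: [0.71, -0.704, 0.007, -0.013]
contact_force: [0.9, -0.3, -0.2]
gripper_width: 61.5
```

Request:
arm_command(commands=[-0.024,-0.008,0,0,-0.024,-0.008,0,0,-0.024,-0.008,0,0,-0.024,-0.008,0,0,-0.024,-0.008,0,0])

```text
clock: 8.55
position: [514.0, 108.5, 158.2]
ee_rot: [0.709, -0.705, 0.006, -0.013]
contact_force: [0.5, 0.1, -0.0]
gripper_width: 61.4
```

Request:
arm_command(commands=[-0.024,-0.009,0,0,-0.024,-0.009,0,0,-0.024,-0.009,0,0,-0.02,-0.009,0,0,-0.015,-0.008,0,0])

```text
clock: 9.05
position: [555.7, 220.3, 156.4]
ee_rot: [0.71, -0.704, 0.005, -0.009]
contact_force: [-0.2, -0.5, -0.5]
gripper_width: 61.5
```

```bash
python3 - <<'E'
from h import *
wr(["coaster_mid","tea_tray","glass_mid"],"w6")
plan(570.5,219.5,100,-90,5)
E
```

```text
coaster_mid 0.6 [557.8 222.4 161.9]
glass_mid 0.71 [434.5 129.7  28.9]
t 9.25 p [555.2 219.  156.3] yaw -89.6 w 61.5 tilt [ 0.019  0.006 -1.   ]
[-0.0, -0.0028, 0.0113, 0.08, -0.0, -0.0028, 0.0113, 0.08, -0.0, -0.0028, 0.0113, 0.08, -0.0, -0.0028, 0.0113, 0.08, -0.0, -0.0028, 0.0113, 0.08]
```

View pics/w6.png

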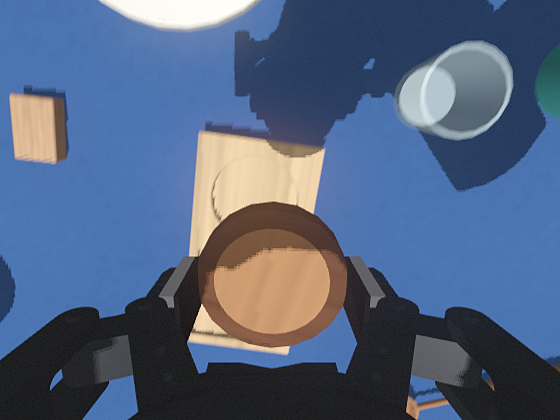

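```bash
python3 - <<'E'
from h import *
im=cv2.imread("pics/w6.png")
cv2.imwrite("pics/w6z.png",cv2.resize(im[120:365,170:345],None,fx=3.2,fy=2.4,interpolation=cv2.INTER_CUBIC))
for u,v in((200,131),(325,148),(288,355),(188,343)): print(ray("wrist",u,v,16).round(1))
E
```

```text
[615.4 163.7  16. ]
[513.6 176.5  16. ]
[539.8 376.7  16. ]
[637.3 365.1  16. ]
```

View pics/w6z.png

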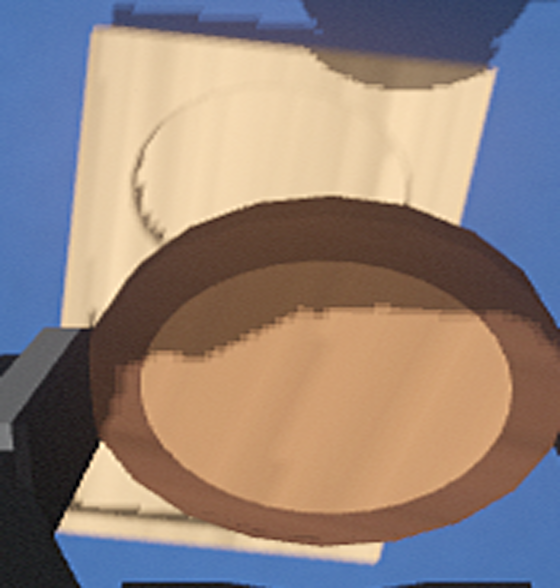

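Request:
arm_command(commands=[0,-0.003,0.022,0,0,-0.003,0.022,0,0,-0.003,0.022,0,0,-0.003,0.022,0,0,-0.003,0.018,0])

```text
clock: 9.75
position: [571.8, 215.9, 51.1]
ee_rot: [0.708, -0.706, 0.005, -0.011]
contact_force: [-0.4, 1.0, -1.2]
gripper_width: 61.4
```

```bash
python3 - <<'E'
from h import *
wr(["coaster_mid","tea_tray"],"w7")
plan(570,219,13,-90,5)
E
```

```text
t 9.9 p [571.6 215.9  51.2] yaw -89.8 w 61.0 tilt [ 0.021  0.008 -1.   ]
[-0.0006, 0.0005, 0.0076, 0.04, -0.0006, 0.0005, 0.0076, 0.04, -0.0006, 0.0005, 0.0076, 0.04, -0.0006, 0.0005, 0.0076, 0.04, -0.0006, 0.0005, 0.0076, 0.04]
```

View pics/w7.png

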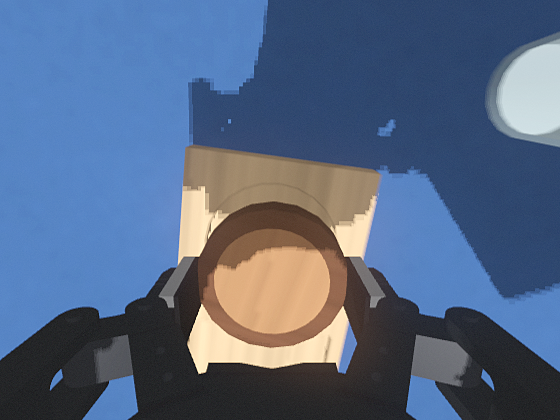

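Request:
arm_command(commands=[-0.001,0.0005,0.008,0,-0.001,0.0005,0.008,0,-0.001,0.0005,0.008,0,0,0.0005,0.006,0,0,0.0005,0.004,0])

```text
clock: 10.4
position: [571.4, 220.1, 19.3]
ee_rot: [0.708, -0.706, 0.006, -0.014]
contact_force: [-0.3, -0.6, -0.9]
gripper_width: 61.3
```

```bash
python3 - <<'E'
from h import *
wr(["coaster_mid","tea_tray"],"w8")
plan(570,219,12,-90,2); print(arm.read_state()["contact_force"])
E
```

```text
coaster_mid 0.85 [571.9 221.   25.9]
tea_tray 0.59 [ 5.766e+02  2.637e+02 -2.000e-01]
t 10.55 p [571.4 220.1  19.5] yaw -89.8 w 61.2 tilt [ 0.028  0.011 -1.   ]
[0.0006, 0.0008, 0.0037, 0.11, 0.0006, 0.0008, 0.0037, 0.11]
[-0.19520015  0.37341498  0.11898243]
```

View pics/w8.png

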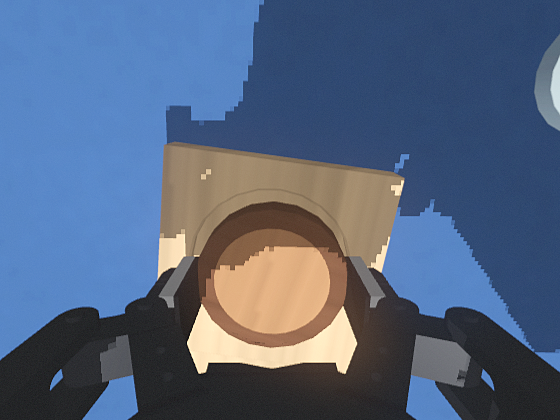

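Request:
arm_command(commands=[0,0.0005,0.003,0,0,0.0005,0.003,0,0,0,0.002,0,0,0,0,0,0,0,0,0])

```text
clock: 11.05
position: [571.3, 220.6, 12.0]
ee_rot: [0.708, -0.706, 0.006, -0.015]
contact_force: [-0.2, -0.3, 0.7]
gripper_width: 61.2
```

```bash
python3 - <<'E'
from h import *
wr(["coaster_mid","tea_tray"],"w9")
plan(570,219,12,-90,2); print(arm.read_state()["contact_force"])
E
```

```text
coaster_mid 0.76 [572.9 219.9  16.9]
coaster_mid 0.53 [578.2 265.2  -2.7]
tea_tray 0.85 [578.5 267.2  -4.2]
t 11.2 p [571.3 220.6  12. ] yaw -89.8 w 61.3 tilt [ 0.03   0.012 -0.999]
[0.0008, 0.0006, -0.0, 0.12, 0.0008, 0.0006, -0.0, 0.12]
[-0.94749853 -0.19463676  0.47953374]
```

View pics/w9.png

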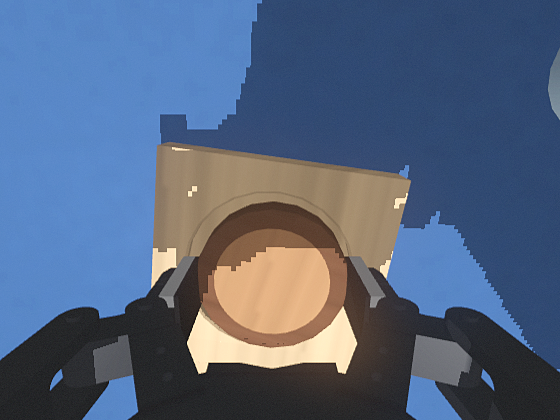

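Request:
arm_command(commands=[0,0,0.001,0,0,0,0,0,0,0,0,0,0,0,0,0,0,0,0,0], jaw=1)

```text
clock: 11.7
position: [571.7, 220.8, 11.0]
ee_rot: [0.708, -0.706, 0.006, -0.015]
contact_force: [-0.0, 0.5, -0.1]
gripper_width: 85.6
```

Request:
arm_command(commands=[0,0,-0.01,0,0,0,-0.015,0,0,0,-0.02,0,0,0,-0.025,0,0,0,-0.025,0])

```text
clock: 12.2
position: [566.8, 218.1, 107.4]
ee_rot: [0.708, -0.706, 0.005, -0.011]
contact_force: [0.2, -0.0, 0.5]
gripper_width: 85.3
```

```bash
python3 - <<'E'
from h import *
wr(["coaster_mid","glass_mid"],"w10")
plan(432.5,134,150,-90,5); print(arm.read_state()["contact_force"])
E
```

```text
coaster_mid 0.9 [576.  222.9  22.2]
glass_mid 0.67 [433.1 135.7  31.6]
t 12.35 p [568.1 219.  108.8] yaw -89.8 w 85.7 tilt [ 0.028  0.011 -1.   ]
[0.0168, 0.0269, -0.0092, 0.05, 0.0168, 0.0269, -0.0092, 0.05, 0.0168, 0.0269, -0.0092, 0.05, 0.0169, 0.0269, -0.0092, 0.05, 0.0169, 0.0269, -0.0092, 0.05]
[-0.25327885 -0.57253894 -0.7831897 ]
```

View pics/w10.png

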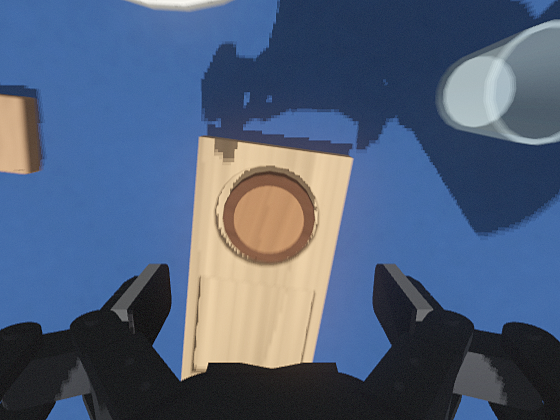

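Request:
arm_command(commands=[0.015,0.027,-0.008,0,0.017,0.028,-0.008,0,0.017,0.028,-0.008,0,0.017,0.028,-0.006,0,0.015,0.023,-0.004,0])

```text
clock: 12.85
position: [428.9, 134.5, 135.0]
ee_rot: [0.708, -0.706, 0.005, -0.011]
contact_force: [1.0, 0.4, 0.8]
gripper_width: 85.4
```

```bash
python3 - <<'E'
from h import *
print(ray("wrist",0,0,25)) if 0 else None
wr(["glass_mid"],"w11")
plan(433,135,80,-90,5)
E
```

```text
glass_mid 0.7 [432.2 131.   28.6]
t 12.95 p [427.2 133.4 135.1] yaw -89.9 w 85.5 tilt [ 0.021  0.008 -1.   ]
[-0.0002, -0.0009, 0.011, 0.03, -0.0002, -0.0009, 0.011, 0.03, -0.0002, -0.0009, 0.011, 0.03, -0.0002, -0.0009, 0.011, 0.03, -0.0002, -0.0009, 0.011, 0.03]
```

View pics/w11.png

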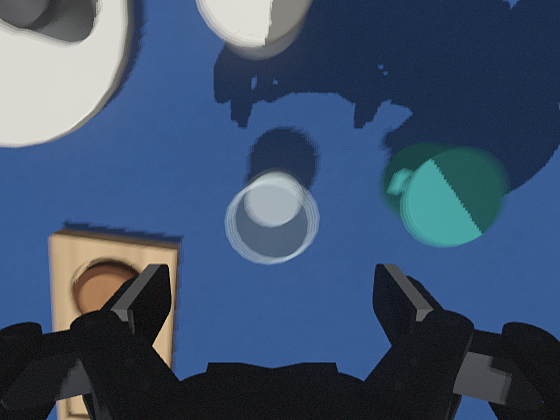

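```bash
python3 - <<'E'
from h import *
print(ray("wrist",272,218,66), ray("wrist",273,199,2))
plan(432.5,134,50,-90,5)
E
```

```text
[427.4302126  129.49182497  66.        ] [427.90184413 132.68748044   2.        ]
t 12.95 p [427.2 133.4 135.1] yaw -89.9 w 85.5 tilt [ 0.021  0.008 -1.   ]
[0.0, -0.0007, 0.017, 0.03, 0.0, -0.0007, 0.017, 0.03, 0.0, -0.0007, 0.017, 0.03, 0.0, -0.0007, 0.017, 0.03, 0.0, -0.0007, 0.017, 0.03]
```

Request:
arm_command(commands=[0,0,0.015,0,0.0,0,0.02,0,0.0,0,0.02,0,0,0,0.018,0,0,0,0.008,0])

```text
clock: 13.45
position: [431.2, 135.5, 52.5]
ee_rot: [0.708, -0.706, 0.005, -0.013]
contact_force: [-0.9, 0.4, -0.1]
gripper_width: 85.7
```

```bash
python3 - <<'E'
from h import *
wr(["glass_mid"],"w12")
plan(430,132.5,21,-90,5)
E
```

```text
glass_mid 0.79 [434.2 131.   29.8]
t 13.55 p [431.3 135.5  52.9] yaw -89.8 w 85.4 tilt [ 0.026  0.011 -1.   ]
[0.0007, 0.0004, 0.0064, 0.04, 0.0007, 0.0004, 0.0064, 0.04, 0.0007, 0.0004, 0.0064, 0.04, 0.0007, 0.0004, 0.0064, 0.04, 0.0007, 0.0004, 0.0064, 0.04]
```

View pics/w12.png

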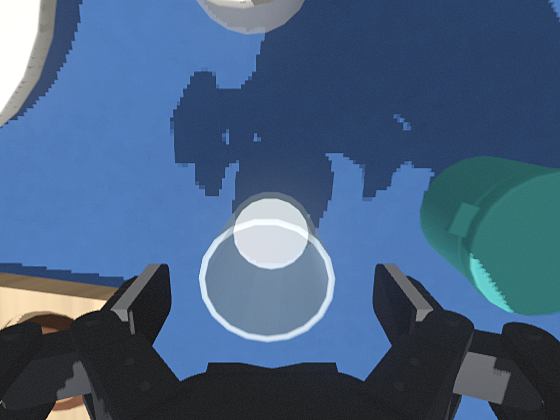

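Request:
arm_command(commands=[0.001,0,0.008,0,0.001,0.0,0.009,0,0.001,0.0005,0.009,0,0.001,0.0005,0.005,0,0.001,0,0.001,0])

```text
clock: 14.05
position: [432.9, 131.8, 20.1]
ee_rot: [0.708, -0.706, 0.006, -0.015]
contact_force: [0.0, -0.4, 0.0]
gripper_width: 85.3
```

```bash
python3 - <<'E'
from h import *
wr(["glass_mid"],"w13")
plan(430.5,131.5,21,-90,5)
E
```

```text
glass_mid 0.82 [432.8 130.7  28.6]
t 14.15 p [433.1 131.9  20.5] yaw -89.8 w 85.6 tilt [ 0.03   0.013 -0.999]
[0.0001, 0.0005, -0.0001, 0.05, 0.0001, 0.0005, -0.0001, 0.05, 0.0001, 0.0005, -0.0001, 0.05, 0.0001, 0.0005, -0.0001, 0.05, 0.0001, 0.0005, -0.0001, 0.05]
```

View pics/w13.png

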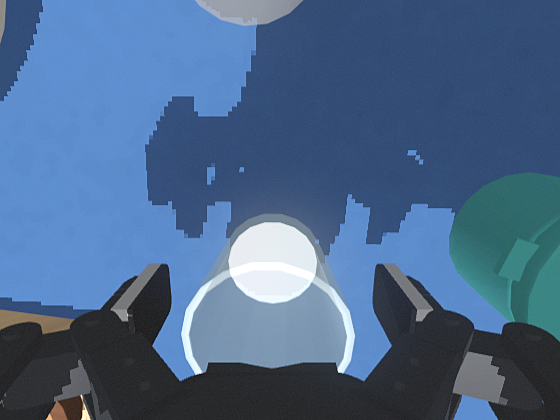

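Glass sits between the pads; grip and lift.

Request:
arm_command(commands=[0,0.001,0,0,0,0,0,0,0,0,0,0,0,0,0,0,0,0,0,0], jaw=0)

```text
clock: 14.65
position: [432.5, 132.3, 21.8]
ee_rot: [0.708, -0.706, 0.006, -0.017]
contact_force: [0.2, 0.6, -1.4]
gripper_width: 56.2
```

Request:
arm_command(commands=[0,0,0,0,0,0,0,0,0,0,-0.01,0,0,0,-0.02,0,0,0,-0.025,0])

```text
clock: 15.15
position: [428.2, 129.7, 75.9]
ee_rot: [0.708, -0.706, 0.005, -0.011]
contact_force: [0.5, 0.4, -1.7]
gripper_width: 56.2
```

Request:
arm_command(commands=[-0.01,-0.01,-0.025,0,-0.015,-0.02,-0.02,0,-0.018,-0.028,-0.01,0,-0.018,-0.03,0,0,-0.018,-0.03,0,0])

```text
clock: 15.65
position: [544.3, 208.4, 144.6]
ee_rot: [0.708, -0.706, 0.005, -0.014]
contact_force: [-0.0, 0.9, -2.5]
gripper_width: 55.9
```

```bash
python3 - <<'E'
from h import *
wr(["glass_mid"],"w14")
plan(571,220,130,-90,5)
for n in ["coaster_mid","tea_tray"]:
  arm.get_image("top")
  for r in arm.place_of("top",n)[:2]: print(n,w("top",r["centre"]).round(0))
E
```

```text
glass_mid 0.85 [546.1 212.2 155.4]
t 15.75 p [547.3 210.2 144.2] yaw -89.8 w 56.2 tilt [ 0.031  0.014 -0.999]
[-0.0019, -0.0047, 0.003, 0.04, -0.0019, -0.0047, 0.003, 0.04, -0.0019, -0.0047, 0.003, 0.04, -0.0019, -0.0047, 0.003, 0.04, -0.0019, -0.0047, 0.003, 0.04]
coaster_mid [570. 221.  17.]
tea_tray [443.  -1.  28.]
tea_tray [579. 278.   3.]
```

View pics/w14.png

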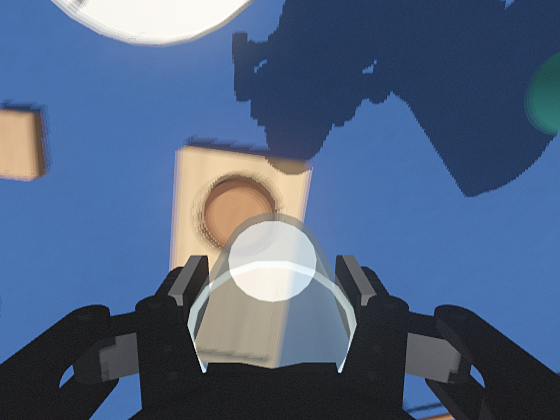

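Request:
arm_command(commands=[-0.002,-0.005,0.012,0,-0.002,-0.005,0.015,0,-0.002,-0.005,0.015,0,-0.002,-0.004,0.015,0,-0.002,-0.003,0.008,0])

```text
clock: 16.45
position: [565.3, 217.1, 73.9]
ee_rot: [0.708, -0.706, 0.004, -0.012]
contact_force: [0.2, -0.1, -1.7]
gripper_width: 56.1
```

```bash
python3 - <<'E'
from h import *
wr(["glass_mid","coaster_mid"],"w15")
plan(571.5,220,49,-90,5)
E
```

```text
glass_mid 0.84 [563.1 214.4  80.6]
t 16.6 p [565.7 217.4  75.3] yaw -89.8 w 55.8 tilt [ 0.025  0.012 -1.   ]
[-0.0005, -0.001, 0.0053, 0.03, -0.0005, -0.001, 0.0053, 0.03, -0.0005, -0.001, 0.0053, 0.03, -0.0005, -0.001, 0.0053, 0.03, -0.0005, -0.001, 0.0053, 0.03]
```

View pics/w15.png

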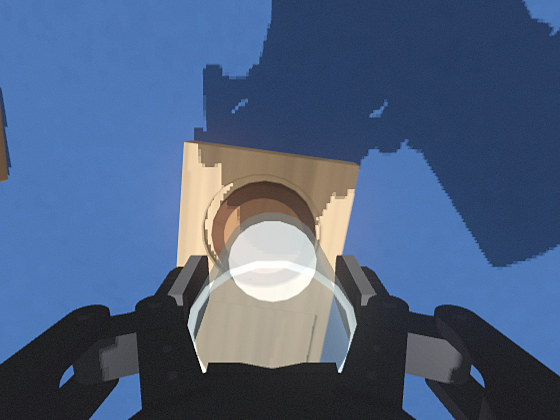

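Request:
arm_command(commands=[-0.001,-0.0015,0.006,0,-0.001,-0.0015,0.007,0,-0.0005,-0.001,0.006,0,-0.0005,-0.001,0.004,0,0,0,0.002,0])

```text
clock: 17.1
position: [573.0, 221.8, 50.8]
ee_rot: [0.708, -0.706, 0.005, -0.015]
contact_force: [-0.2, -0.2, -1.7]
gripper_width: 56.2
```

```bash
python3 - <<'E'
from h import *
wr(["glass_mid","coaster_mid"],"w16")
plan(572,220,48,-90,2); print(arm.read_state()["contact_force"])
E
```

```text
glass_mid 0.58 [570.5 220.4  58.8]
t 17.25 p [572.9 221.8  51.1] yaw -89.8 w 56.0 tilt [ 0.029  0.014 -0.999]
[0.0009, 0.0005, 0.0015, 0.09, 0.0009, 0.0005, 0.0015, 0.09]
[-0.65303167  1.40271224 -1.7014593 ]
```

View pics/w16.png

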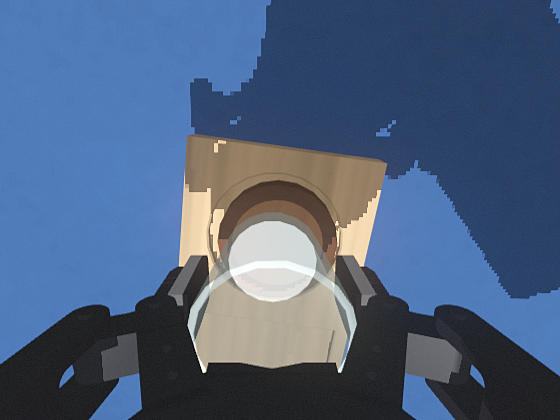

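```bash
python3 - <<'E'
from h import *
i=arm.camera_info("wrist");INF["wrist"]=i
print(i["world_from_camera"].round(3))
print("coaster top edge",ray("wrist",277,181,25),"L",ray("wrist",218,232,25),"R",ray("wrist",337,232,25))
for z in (27,30): print("foot top edge",ray("wrist",272,214,z))
print("foot disc", ray("wrist",273,260,30),ray("wrist",229,260,30),ray("wrist",317,260,30))
print("rim top",ray("wrist",272,262,96),"rimL",ray("wrist",189,320,96),"R",ray("wrist",356,320,96))
E
```

```text
[[-1.00000e+00 -1.10000e-02  2.80000e-02  5.67862e+02]
 [-2.00000e-03  9.60000e-01  2.81000e-01  1.52094e+02]
 [-3.00000e-02  2.80000e-01 -9.59000e-01  1.91958e+02]
 [ 0.00000e+00  0.00000e+00  0.00000e+00  1.00000e+00]]
coaster top edge [570.0351019  185.38963842  25.        ] L [600.76931891 212.80184767  25.        ] R [538.74676551 211.98236024  25.        ]
foot top edge [572.42702071 202.01566508  27.        ]
foot top edge [572.34400685 201.10777558  30.        ]
foot disc [571.75473835 226.02200688  30.        ] [594.6741458  226.38969078  30.        ] [549.0266598  225.65739236  30.        ]
rim top [570.47403276 196.57023358  96.        ] rimL [597.60887008 217.71345067  96.        ] R [543.35432186 216.486603    96.        ]
```

Request:
arm_command(commands=[0.004,0.001,0,0,0.0035,0.001,0,0,0,0,0.001,0,0,0,0,0,0,0,0,0])

```text
clock: 17.75
position: [571.1, 213.5, 51.0]
ee_rot: [0.708, -0.706, 0.005, -0.016]
contact_force: [-0.8, 0.4, -1.0]
gripper_width: 56.1
```

```bash
python3 - <<'E'
from h import *
wr(["glass_mid","coaster_mid"],"w17")
plan(572,220,48,-90,2); print(arm.read_state()["contact_force"])
E
```

```text
glass_mid 0.96 [570.4 210.4  61.6]
t 17.9 p [571.1 213.7  50.9] yaw -89.8 w 56.1 tilt [ 0.03   0.015 -0.999]
[-0.0031, -0.0004, 0.0015, 0.09, -0.0031, -0.0004, 0.0015, 0.09]
[-0.42905618  1.08353178 -1.49642996]
```

View pics/w17.png

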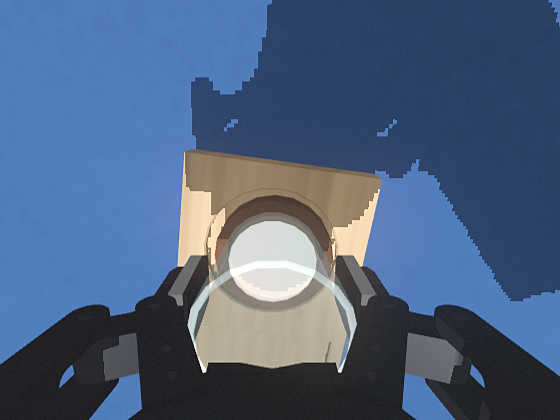

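Request:
arm_command(commands=[0,0,0.002,0,0,0,0.001,0,0,0,0.001,0,0,0,0,0,0,0,0,0])

```text
clock: 18.4
position: [571.4, 214.1, 46.7]
ee_rot: [0.708, -0.706, 0.005, -0.016]
contact_force: [0.1, -0.1, -1.8]
gripper_width: 55.7
```

```bash
python3 - <<'E'
from h import *
plan(572,214,46,-90,2); print(arm.read_state()["contact_force"])
E
```

```text
t 18.4 p [571.4 214.1  46.7] yaw -89.8 w 55.7 tilt [ 0.031  0.015 -0.999]
[0.0, -0.0003, 0.0004, 0.11, 0.0, -0.0003, 0.0004, 0.11]
[ 0.10016429 -0.12032806 -1.79385014]
```

Request:
arm_command(commands=[0,0,0.001,0,0,0,0.0005,0,0,0,0,0,0,0,0,0,0,0,0,0])

```text
clock: 18.9
position: [571.5, 214.1, 46.7]
ee_rot: [0.708, -0.706, 0.006, -0.016]
contact_force: [-1.0, 0.2, 0.8]
gripper_width: 56.2
```

Request:
arm_command(commands=[0,0,0,0,0,0,0,0,0,0,0,0,0,0,0,0,0,0,0,0], jaw=1)

```text
clock: 19.4
position: [572.5, 214.6, 46.7]
ee_rot: [0.708, -0.706, 0.006, -0.018]
contact_force: [-0.0, -1.2, 0.9]
gripper_width: 85.1
```

```bash
python3 - <<'E'
from h import *
wr(["glass_mid","coaster_mid"],"w18")
plan(572,214,46,-90,2); print(arm.read_state()["contact_force"])
E
```

```text
glass_mid 0.68 [573.8 213.8  55.1]
coaster_mid 0.29 [570.8 214.7  54.6]
t 19.55 p [572.4 214.6  46.7] yaw -89.7 w 85.4 tilt [ 0.033  0.016 -0.999]
[0.0003, 0.0002, 0.0003, 0.13, 0.0003, 0.0002, 0.0003, 0.13]
[-0.18120361  0.26683526 -0.02177265]
```

View pics/w18.png

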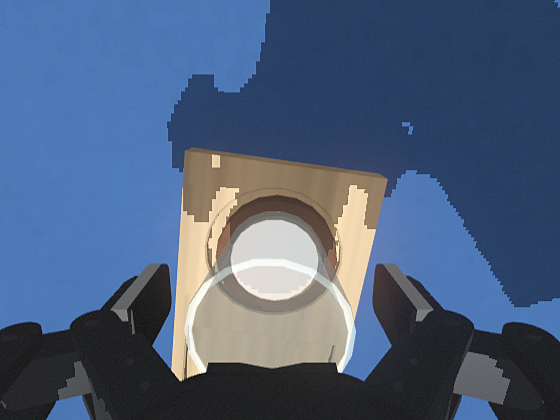

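Request:
arm_command(commands=[0,0,-0.01,0,0,0,-0.02,0,0,0,-0.025,0,0,0,-0.025,0,0,0,-0.02,0])

```text
clock: 20.05
position: [567.4, 211.7, 149.0]
ee_rot: [0.708, -0.706, 0.005, -0.014]
contact_force: [1.2, 0.5, 0.5]
gripper_width: 85.5
```

```bash
python3 - <<'E'
from h import *
wr(["glass_mid","coaster_mid"],"w19")
plan(442,-3,150,-90,8); print(arm.read_state()["contact_force"])
E
```

```text
glass_mid 0.81 [574.3 213.7  56. ]
t 20.2 p [567.9 212.2 149. ] yaw -89.8 w 85.4 tilt [ 0.029  0.014 -0.999]
[0.0268, 0.0158, -0.001, 0.03, 0.0268, 0.0158, -0.001, 0.03, 0.0268, 0.0158, -0.001, 0.03, 0.0269, 0.0158, -0.001, 0.03, 0.0269, 0.0158, -0.001, 0.03]
[0.0269, 0.0158, -0.001, 0.03, 0.0269, 0.0157, -0.001, 0.03, 0.0269, 0.0157, -0.001, 0.03]
[ 0.2444104  -0.40278935 -0.53690106]
```

View pics/w19.png

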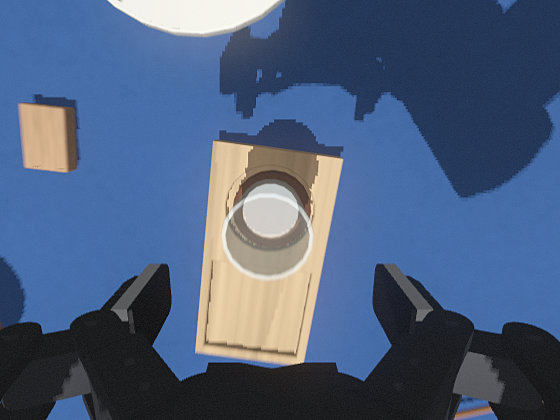

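Request:
arm_command(commands=[0.024,0.015,0,0,0.027,0.016,0,0,0.027,0.016,0,0,0.027,0.016,0,0,0.027,0.016,0,0])

```text
clock: 20.7
position: [485.9, 77.6, 140.8]
ee_rot: [0.71, -0.704, 0.004, -0.013]
contact_force: [0.1, -0.4, 0.9]
gripper_width: 85.6
```

Request:
arm_command(commands=[0.027,0.014,0,0,0.025,0.012,0,0,0.02,0.01,0.01,0,0.008,0.003,0.02,0,0,0,0.015,0])

```text
clock: 21.2
position: [441.4, -8.8, 91.3]
ee_rot: [0.708, -0.706, 0.003, -0.011]
contact_force: [0.9, 0.8, 0.5]
gripper_width: 85.2
```

```bash
python3 - <<'E'
from h import *
wr(["tub_mid"],"w20")
plan(442,-3,80,-90,5); print(arm.read_state()["contact_force"])
E
```

```text
tub_mid 0.64 [442.3  -3.4  24.6]
t 21.3 p [440.7  -8.5  90.4] yaw -89.8 w 85.1 tilt [ 0.016  0.01  -1.   ]
[-0.0011, -0.0002, 0.0021, 0.05, -0.0011, -0.0002, 0.0021, 0.05, -0.0011, -0.0002, 0.0021, 0.05, -0.0011, -0.0002, 0.0021, 0.05, -0.0011, -0.0002, 0.0021, 0.05]
[ 0.35143765  0.78265718 -0.00313086]
```

View pics/w20.png

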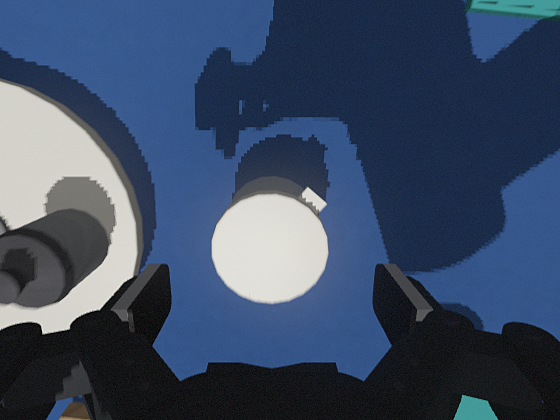

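```bash
python3 - <<'E'
from h import *
print(ray("wrist",270,248,60), ray("wrist",272,248,50))
E
```

```text
[441.04545243  -7.2134864   60.        ] [440.09848452  -3.12335924  50.        ]
```

Request:
arm_command(commands=[-0.001,0,0.015,0,-0.001,0,0.018,0,0,0,0.018,0,0,0,0.014,0,0,0.0005,0.006,0])

```text
clock: 21.8
position: [444.6, -4.0, 19.7]
ee_rot: [0.71, -0.705, 0.004, -0.011]
contact_force: [0.1, -0.6, 0.1]
gripper_width: 85.2
```

```bash
python3 - <<'E'
from h import *
wr(["tub_mid"],"w21")
plan(441.5,-4,18,-90,1); print(arm.read_state()["contact_force"])
E
```

```text
t 21.9 p [444.6  -4.1  20. ] yaw -89.6 w 85.4 tilt [ 0.021  0.011 -1.   ]
[-0.0001, 0.0031, 0.002, 0.41]
[ 0.27539676  0.53645829 -0.31579193]
```

View pics/w21.png

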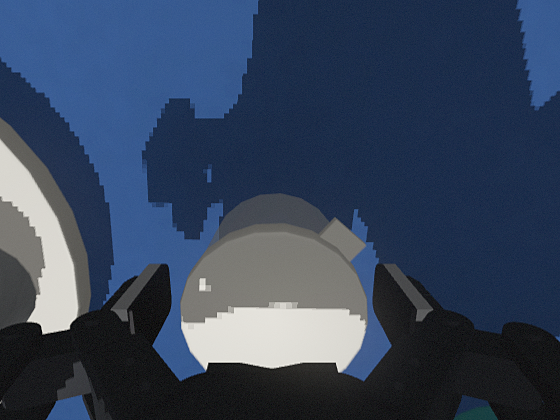

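Request:
arm_command(commands=[0,0.001,0,0,0,0,0,0,0,0,0,0,0,0,0,0,0,0,0,0], jaw=0)

```text
clock: 22.4
position: [445.0, -3.4, 22.8]
ee_rot: [0.71, -0.704, 0.005, -0.014]
contact_force: [0.1, -0.6, -1.9]
gripper_width: 64.2
```

Request:
arm_command(commands=[0,0,0,0,0,0,0,0,0,0,-0.01,0,0,0,-0.02,0,0,0,-0.025,0])

```text
clock: 22.9
position: [440.8, -5.1, 77.4]
ee_rot: [0.71, -0.705, 0.003, -0.009]
contact_force: [0.6, 0.2, -1.2]
gripper_width: 64.2
```

```bash
python3 - <<'E'
from h import *
wr(["tub_mid"],"w22")
plan(581.5,-238.7,150,-90,10); print(arm.read_state()["contact_force"])
E
```

```text
tub_mid 0.86 [316.2 124.1  32.3]
t 23.0 p [443.9  -4.2  80.2] yaw -89.5 w 64.2 tilt [ 0.026  0.012 -1.   ]
[0.0235, -0.0138, -0.0069, 0.05, 0.0235, -0.0138, -0.0069, 0.05, 0.0235, -0.0138, -0.0069, 0.05, 0.0234, -0.0138, -0.0069, 0.05, 0.0234, -0.0138, -0.0069, 0.05]
[0.0234, -0.0139, -0.0069, 0.05, 0.0234, -0.0139, -0.0069, 0.05, 0.0234, -0.0139, -0.0069, 0.05, 0.0234, -0.0139, -0.0069, 0.05, 0.0234, -0.0139, -0.0069, 0.05]
[-0.19125487 -1.24036371 -0.33907348]
```

View pics/w22.png

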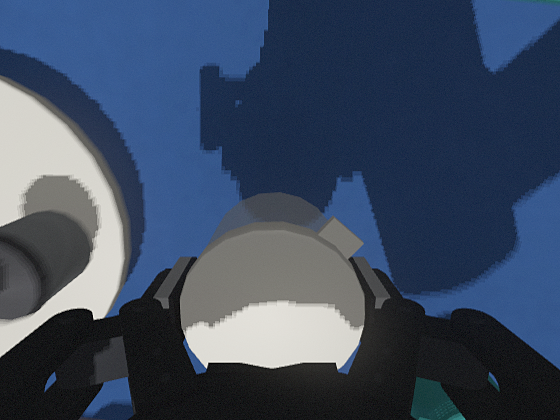

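Request:
arm_command(commands=[0.022,-0.01,-0.014,0,0.023,-0.012,-0.014,0,0.023,-0.014,-0.014,0,0.023,-0.014,-0.01,0,0.023,-0.014,-0.006,0])

```text
clock: 23.5
position: [505.8, -120.2, 140.2]
ee_rot: [0.712, -0.702, 0.003, -0.013]
contact_force: [0.1, 0.6, -1.9]
gripper_width: 64.1
```

Request:
arm_command(commands=[0.023,-0.014,0,0,0.023,-0.014,0,0,0.022,-0.014,0,0,0.018,-0.012,0,0,0.01,-0.01,0,0])

```text
clock: 24.0
position: [572.0, -221.0, 139.0]
ee_rot: [0.71, -0.704, 0.002, -0.013]
contact_force: [0.4, 0.4, -0.0]
gripper_width: 64.4
```

```bash
python3 - <<'E'
from h import *
wr(["tub_mid","cook_tray"],"w23")
plan(581.5,-238.7,80,-90,5); print(arm.read_state()["contact_force"])
E
```

```text
cook_tray 0.91 [ 587.3 -276.6   -1.6]
t 24.15 p [ 571.5 -220.   138.7] yaw -89.4 w 64.3 tilt [ 0.02   0.015 -1.   ]
[0.0039, -0.0017, 0.0117, 0.11, 0.0039, -0.0017, 0.0117, 0.11, 0.0039, -0.0017, 0.0117, 0.11, 0.0039, -0.0017, 0.0117, 0.11, 0.0039, -0.0017, 0.0117, 0.11]
[ 0.14547859  0.72073039 -2.37257261]
```

View pics/w23.png

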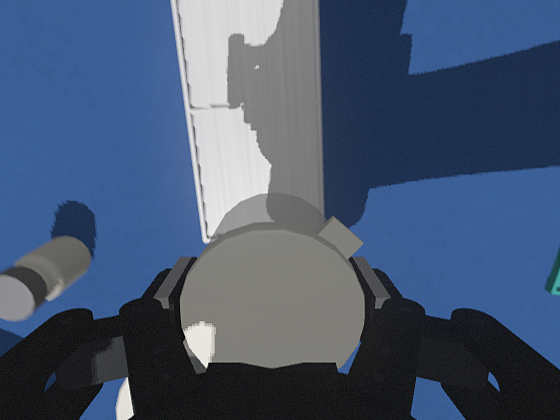

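```bash
python3 - <<'E'
from h import *
INF["wrist"]=arm.camera_info("wrist")
for u,v in((207,243),(189,106),(240,107),(174,5),(317,5),(322,200)): print((u,v),ray("wrist",u,v,8).round(1))
E
```

```text
(207, 243) [ 628.5 -180.4    8. ]
(189, 106) [ 637.3 -293.     8. ]
(240, 107) [ 598.1 -292.6    8. ]
(174, 5) [ 643.9 -361.5    8. ]
(317, 5) [ 542.5 -361.9    8. ]
(322, 200) [ 531.8 -220.     8. ]
```

```bash
python3 - <<'E'
from h import *
INF["wrist"]=arm.camera_info("wrist")
for u,v in((181,307),(365,307),(272,224)): print((u,v),ray("wrist",u,v,176).round(1))
E
```

```text
(181, 307) [ 601.3 -224.   176. ]
(365, 307) [ 537.6 -225.4  176. ]
(272, 224) [ 569.9 -255.   176. ]
```

Request:
arm_command(commands=[0.004,-0.002,0.018,0,0.004,-0.002,0.02,0,0.004,-0.002,0.02,0,0.004,-0.002,0.018,0,0.003,-0.002,0.01,0])

```text
clock: 24.65
position: [581.4, -234.1, 51.7]
ee_rot: [0.711, -0.703, 0.002, -0.013]
contact_force: [1.1, -0.2, -0.9]
gripper_width: 64.4
```

```bash
python3 - <<'E'
from h import *
wr(["cook_tray"],"w24")
plan(583,-238,27,-90,5); print(arm.read_state()["contact_force"])
E
```

```text
cook_tray 0.77 [ 588.1 -276.9   -2. ]
t 24.75 p [ 581.5 -234.3   51.6] yaw -89.3 w 64.2 tilt [ 0.02   0.017 -1.   ]
[0.0008, -0.0002, 0.0049, 0.14, 0.0008, -0.0002, 0.0049, 0.14, 0.0008, -0.0002, 0.0049, 0.14, 0.0008, -0.0002, 0.0049, 0.14, 0.0008, -0.0002, 0.0049, 0.14]
[ 0.15372073 -0.38976476 -0.99723089]
```

View pics/w24.png

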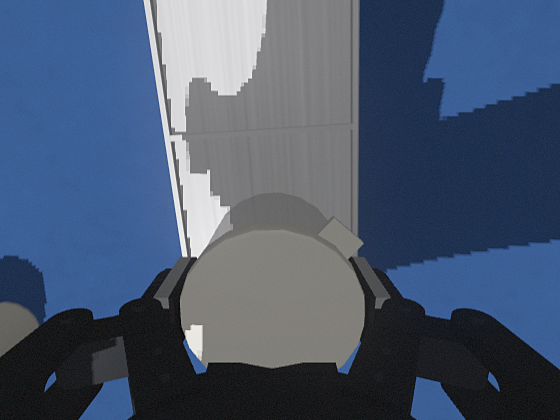

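Request:
arm_command(commands=[0.001,0,0.006,0,0.001,0,0.007,0,0.001,0,0.006,0,0.001,0,0.003,0,0,0,0.001,0])

```text
clock: 25.25
position: [583.6, -237.7, 30.1]
ee_rot: [0.712, -0.702, 0.004, -0.015]
contact_force: [-0.3, 0.0, -0.9]
gripper_width: 64.4
```

```bash
python3 - <<'E'
from h import *
plan(583,-238,26,-90,1); print(arm.read_state()["contact_force"])
E
```

```text
t 25.25 p [ 583.6 -237.7   30.1] yaw -89.2 w 64.4 tilt [ 0.026  0.016 -1.   ]
[0.0004, 0.0007, 0.0041, 0.79]
[-0.31562392  0.01659946 -0.87208953]
```

Request:
arm_command(commands=[0,0,0.002,0,0,0,0.0015,0,0,0,0.001,0,0,0,0,0,0,0,0,0])

```text
clock: 25.75
position: [584.1, -237.8, 25.8]
ee_rot: [0.712, -0.702, 0.004, -0.015]
contact_force: [-0.1, 0.3, -1.2]
gripper_width: 64.2
```

```bash
python3 - <<'E'
from h import *
plan(583,-238,26,-90,1); print(arm.read_state()["contact_force"])
E
```

```text
t 25.75 p [ 584.1 -237.8   25.8] yaw -89.2 w 64.2 tilt [ 0.027  0.015 -1.   ]
[0.0002, 0.0011, -0.0002, 0.79]
[-0.14100746  0.31940339 -1.23649663]
```

Request:
arm_command(commands=[0,0,0.001,0,0,0,0.001,0,0,0,0,0,0,0,0,0,0,0,0,0])

```text
clock: 26.25
position: [584.6, -237.7, 24.7]
ee_rot: [0.712, -0.702, 0.005, -0.015]
contact_force: [-0.8, 0.3, -0.3]
gripper_width: 64.3
```

Request:
arm_command(commands=[0,0,0,0,0,0,0,0,0,0,0,0,0,0,0,0,0,0,0,0], jaw=1)

```text
clock: 26.75
position: [585.3, -238.0, 25.1]
ee_rot: [0.712, -0.702, 0.005, -0.015]
contact_force: [0.2, -0.8, 0.5]
gripper_width: 85.3
```

Request:
arm_command(commands=[0,0,-0.01,0,0,0,-0.02,0,0,0,-0.025,0,0,0,-0.025,0,0,0,-0.025,0])

```text
clock: 27.25
position: [579.7, -239.2, 131.6]
ee_rot: [0.712, -0.702, 0.002, -0.013]
contact_force: [0.9, 0.4, -0.6]
gripper_width: 85.4
```

```bash
python3 - <<'E'
from h import *
wr(["tub_mid","cook_tray","squat_jar_mid"],"w25")
arm.get_image("top")
for n in ["tub_mid","squat_jar_mid","tall_jar_mid","turntable","glass_mid"]:
  for r in arm.place_of("top",n)[:3]: print(n,w("top",r["centre"]).round(0))
plan(645,-55,160,-90,6); print(arm.read_state()["contact_force"])
E
```

```text
tub_mid 0.57 [ 587.4 -243.3   33.3]
cook_tray 0.73 [ 586.7 -281.1    3.4]
squat_jar_mid 0.16 [ 583.  -239.5   30. ]
tub_mid [ 579. -238.   34.]
tub_mid [620.  -2.  -3.]
squat_jar_mid [644. -58.  61.]
tall_jar_mid [652.  46.  68.]
turntable [621.  -6.  -3.]
glass_mid [566. 218.  55.]
t 27.75 p [ 579.4 -239.1  128.9] yaw -89.2 w 85.5 tilt [ 0.018  0.016 -1.   ]
[-0.0306, -0.0114, -0.0045, 0.13, -0.0306, -0.0114, -0.0045, 0.13, -0.0307, -0.0113, -0.0045, 0.13, -0.0307, -0.0112, -0.0045, 0.13, -0.0307, -0.0112, -0.0045, 0.13]
[-0.0307, -0.0111, -0.0045, 0.13]
[-0.64540747  0.16711305  0.91191436]
```

View pics/w25.png

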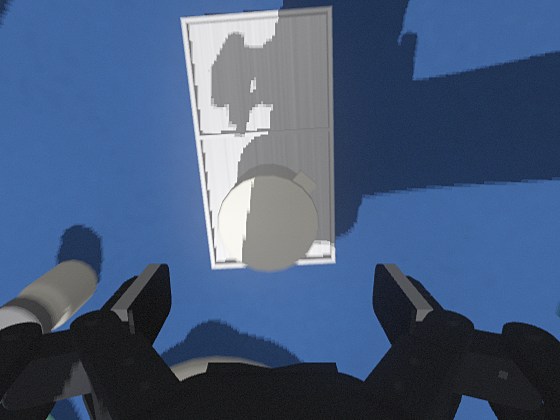

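Request:
arm_command(commands=[-0.028,-0.01,-0.01,0,-0.031,-0.011,-0.01,0,-0.031,-0.011,-0.006,0,-0.031,-0.011,-0.004,0,-0.031,-0.011,0,0])

```text
clock: 28.25
position: [630.2, -86.2, 159.3]
ee_rot: [0.709, -0.705, -0.002, -0.01]
contact_force: [0.4, -1.1, -0.1]
gripper_width: 85.2
```

Request:
arm_command(commands=[-0.018,-0.007,0,0,-0.008,-0.003,0,0,0,0,0,0,0,0,0,0,0,0,0,0])

```text
clock: 28.75
position: [640.3, -56.5, 157.4]
ee_rot: [0.711, -0.704, -0.003, -0.008]
contact_force: [0.4, 0.2, 0.4]
gripper_width: 85.4
```

```bash
python3 - <<'E'
from h import *
wr(["squat_jar_mid","tall_jar_mid","turntable"],"w26")
plan(645,-56,120,-90,5); print(arm.read_state()["contact_force"])
E
```

```text
squat_jar_mid 0.79 [647.6 -55.9  59. ]
tall_jar_mid 0.72 [653.6  41.3  69.6]
turntable 0.85 [622.5  -5.   -0.9]
t 28.95 p [640.5 -56.5 157.8] yaw -89.4 w 85.4 tilt [ 0.007  0.016 -1.   ]
[0.0, -0.0008, 0.0076, 0.11, 0.0, -0.0008, 0.0076, 0.11, 0.0, -0.0008, 0.0076, 0.11, 0.0, -0.0008, 0.0076, 0.11, 0.0, -0.0008, 0.0076, 0.11]
[ 0.20689875  0.12001945 -0.05936884]
```

View pics/w26.png

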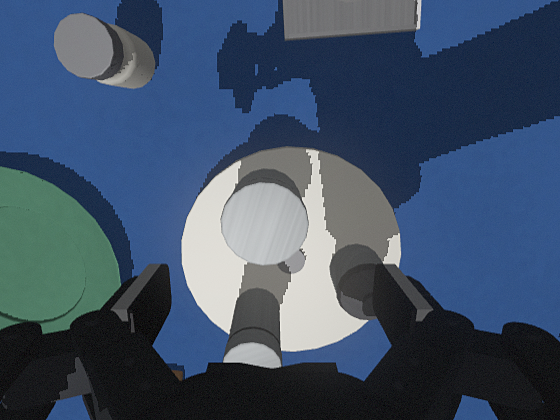

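Request:
arm_command(commands=[0,-0.001,0.016,0,0,-0.001,0.02,0,0,0,0.02,0,0,0,0.015,0,0,0,0.008,0])

```text
clock: 29.45
position: [644.9, -57.7, 79.6]
ee_rot: [0.709, -0.705, -0.001, -0.011]
contact_force: [-0.3, 0.1, -1.0]
gripper_width: 85.4
```

```bash
python3 - <<'E'
from h import *
wr(["squat_jar_mid"],"w27")
plan(646,-56.5,52,-90,3); print(arm.read_state()["contact_force"])
E
```

```text
t 29.55 p [644.7 -57.7  79.6] yaw -89.6 w 85.2 tilt [ 0.014  0.016 -1.   ]
[-0.0002, -0.0003, 0.0092, 0.13, -0.0002, -0.0003, 0.0092, 0.13, -0.0002, -0.0003, 0.0092, 0.13]
[ 0.79534956 -0.68814396  0.03662798]
```

View pics/w27.png

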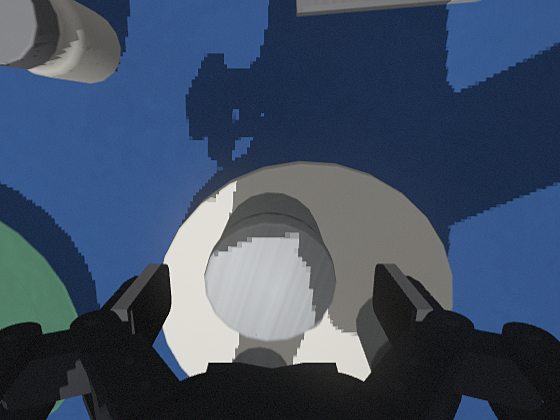

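Request:
arm_command(commands=[0,0,0.008,0,0,0,0.008,0,0,0,0.007,0,0,0,0.003,0,0,0,0,0])

```text
clock: 30.05
position: [646.9, -57.4, 54.3]
ee_rot: [0.709, -0.705, 0.001, -0.012]
contact_force: [-0.2, 0.1, 0.5]
gripper_width: 85.4
```

Request:
arm_command(commands=[0,0,0,0,0,0,0,0,0,0,0,0,0,0,0,0,0,0,0,0], jaw=0)

```text
clock: 30.55
position: [647.3, -57.2, 55.1]
ee_rot: [0.709, -0.705, 0.001, -0.013]
contact_force: [-0.4, 0.1, -0.1]
gripper_width: 56.7
```

Request:
arm_command(commands=[0,0,0,0,0,0,0,0,0,0,-0.01,0,0,0,-0.02,0,0,0,-0.025,0])

```text
clock: 31.05
position: [642.8, -58.3, 107.4]
ee_rot: [0.709, -0.705, -0.003, -0.009]
contact_force: [-0.4, -0.1, -1.0]
gripper_width: 56.6
```

```bash
python3 - <<'E'
from h import *
wr(["squat_jar_mid"],"w28")
plan(582.6,316.4,180,-90,14); print(arm.read_state()["contact_force"])
E
```

```text
t 31.15 p [646.2 -58.3 112. ] yaw -89.6 w 56.1 tilt [ 0.02   0.016 -1.   ]
[-0.0269, 0.0043, -0.0045, 0.03, -0.0269, 0.0043, -0.0045, 0.03, -0.0269, 0.0043, -0.0045, 0.03, -0.0269, 0.0043, -0.0045, 0.03, -0.0269, 0.0043, -0.0045, 0.03]
[-0.0269, 0.0043, -0.0045, 0.03, -0.0269, 0.0043, -0.0045, 0.03, -0.0269, 0.0044, -0.0045, 0.03, -0.0269, 0.0044, -0.0045, 0.03, -0.0268, 0.0044, -0.0045, 0.03]
[-0.0268, 0.0044, -0.0045, 0.03, -0.0268, 0.0044, -0.0045, 0.03, -0.0268, 0.0044, -0.0045, 0.03, -0.0268, 0.0044, -0.0045, 0.03]
[ 0.32113948  0.55630684 -0.87937932]
```

View pics/w28.png

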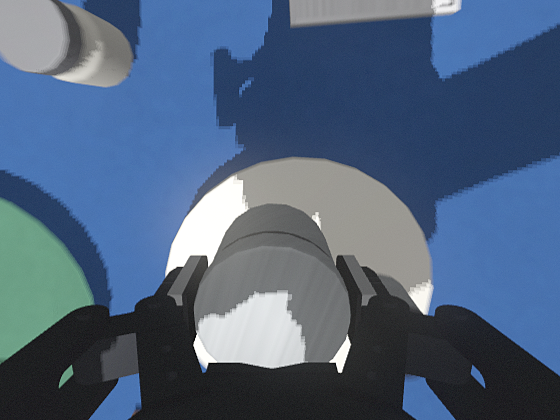

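Request:
arm_command(commands=[0,0,-0.02,0,0,0,-0.022,0,-0.01,0.002,-0.018,0,-0.02,0.003,-0.008,0,-0.025,0.004,0,0])

```text
clock: 31.65
position: [633.5, -5.8, 181.1]
ee_rot: [0.707, -0.707, -0.001, -0.012]
contact_force: [0.3, 1.5, -1.1]
gripper_width: 56.4
```

Request:
arm_command(commands=[-0.028,0.004,0,0,-0.028,0.004,0,0,-0.028,0.004,0,0,-0.028,0.004,0,0,-0.028,0.004,0,0])

```text
clock: 32.15
position: [610.4, 138.3, 181.4]
ee_rot: [-0.706, 0.708, 0.002, 0.01]
contact_force: [0.6, 0.5, -1.5]
gripper_width: 56.1
```

Request:
arm_command(commands=[-0.028,0.004,0,0,-0.028,0.004,0,0,-0.028,0.004,0,0,-0.028,0.004,0,0,-0.02,0.004,0,0])

```text
clock: 32.65
position: [587.0, 276.0, 180.3]
ee_rot: [-0.706, 0.708, 0.004, 0.008]
contact_force: [-0.0, -0.4, -1.6]
gripper_width: 56.6
```

```bash
python3 - <<'E'
from h import *
wr(["glass_mid","tea_tray","squat_jar_mid"],"w29")
plan(582.6,316.4,110,-90,5); print(arm.read_state()["contact_force"])
E
```

```text
glass_mid 0.79 [571.8 214.9  52.5]
tea_tray 0.69 [579.3 264.6  -3. ]
t 32.85 p [587.2 274.4 180.3] yaw -90.2 w 56.6 tilt [ 0.005  0.016 -1.   ]
[-0.0082, 0.001, 0.0142, -0.04, -0.0082, 0.001, 0.0142, -0.04, -0.0082, 0.001, 0.0142, -0.04, -0.0082, 0.001, 0.0142, -0.04, -0.0082, 0.001, 0.0142, -0.04]
[-0.2911818  -1.44241692 -0.76814609]
```

View pics/w29.png

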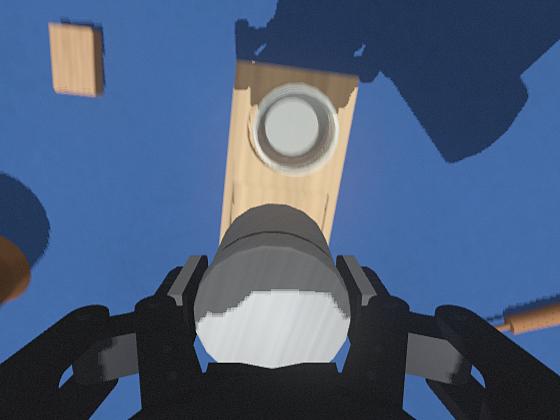

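Request:
arm_command(commands=[-0.01,0.001,0,0,-0.012,0.001,0,0,-0.011,0.001,0.005,0,-0.008,0.001,0.01,0,-0.003,0.001,0.015,0])

```text
clock: 33.35
position: [584.1, 320.4, 151.6]
ee_rot: [-0.704, 0.71, 0.004, 0.01]
contact_force: [-0.2, -0.7, -1.5]
gripper_width: 56.6
```

```bash
python3 - <<'E'
from h import *
wr(["tea_tray"],"w30")
plan(582.6,316.4,70,-90,5); print(arm.read_state()["contact_force"])
E
```

```text
tea_tray 0.59 [574.2 263.7  -3.5]
t 33.45 p [582.1 318.9 148.3] yaw -90.5 w 56.3 tilt [ 0.002  0.015 -1.   ]
[0.0007, -0.0001, 0.0157, -0.09, 0.0007, -0.0001, 0.0157, -0.09, 0.0007, -0.0001, 0.0157, -0.09, 0.0007, -0.0001, 0.0157, -0.09, 0.0007, -0.0001, 0.0157, -0.09]
[-0.20393999 -0.41994507 -2.43017914]
```

View pics/w30.png

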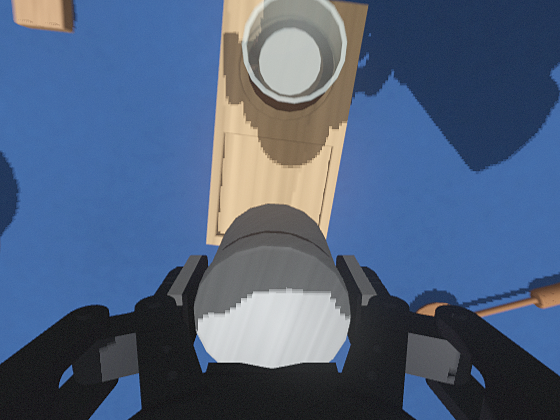

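Request:
arm_command(commands=[0,0,0.015,0,0,0,0.02,0,0,0,0.02,0,0,0,0.015,0,0,0,0.006,0])

```text
clock: 33.95
position: [583.8, 321.1, 71.5]
ee_rot: [-0.705, 0.71, 0.003, 0.007]
contact_force: [-0.1, 1.1, -0.9]
gripper_width: 56.7
```

```bash
python3 - <<'E'
from h import *
wr(["tea_tray","squat_jar_mid"],"w31")
plan(582.6,316.4,37,-90,5); s=arm.read_state();print(s["contact_force"])
z=s["position"][2]
for u,v in((195,300),(350,300),(272,246)): print(ray("wrist",u,v,z+35).round(1))
E
```

```text
tea_tray 0.69 [579.9 265.5  -1.2]
t 34.1 p [584.6 321.6  73.2] yaw -90.4 w 56.2 tilt [ 0.008  0.017 -1.   ]
[0.0012, 0.0005, 0.0072, -0.08, 0.0012, 0.0005, 0.0072, -0.08, 0.0012, 0.0005, 0.0072, -0.08, 0.0012, 0.0005, 0.0072, -0.08, 0.0012, 0.0005, 0.0072, -0.08]
[ 0.60186124  0.35994629 -0.99106289]
[608.6 313.3 108.2]
[555.4 313.6 108.2]
[582.  293.5 108.2]
```

View pics/w31.png

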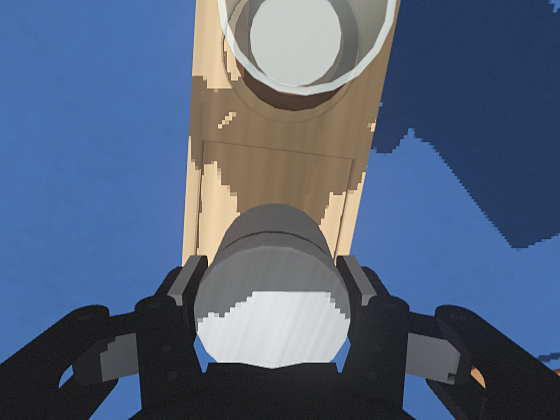

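Request:
arm_command(commands=[0.0015,0.0005,0.008,0,0.0015,0.0005,0.01,0,0.0015,0.0005,0.009,0,0.001,0,0.005,0,0.0005,0,0.002,0])

```text
clock: 34.6
position: [584.9, 316.9, 39.8]
ee_rot: [-0.705, 0.709, 0.003, 0.012]
contact_force: [0.6, 0.3, -1.9]
gripper_width: 56.6
```

```bash
python3 - <<'E'
from h import *
wr([],"w32")
plan(584,316,35,-90,2); s=arm.read_state();print(s["contact_force"])
E
```

```text
t 34.65 p [584.8 316.7  39.5] yaw -90.4 w 56.7 tilt [ 0.012  0.02  -1.   ]
[0.0004, 0.0004, 0.0023, -0.19, 0.0004, 0.0004, 0.0023, -0.19]
[ 0.13586819 -0.12739867 -2.03222063]
```

View pics/w32.png

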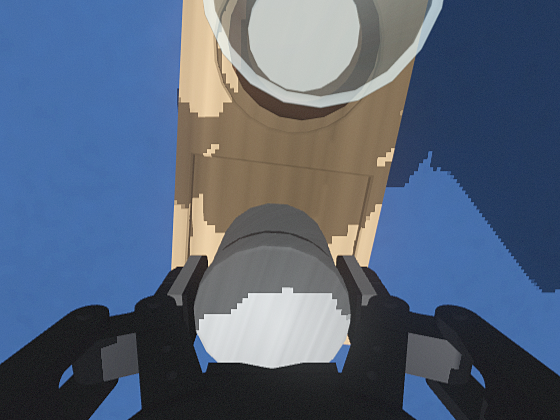

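Request:
arm_command(commands=[0.0005,0.0005,0.0015,0,0,0,0.0015,0,0,0,0.001,0,0,0,0,0,0,0,0,0])

```text
clock: 35.15
position: [585.0, 317.0, 36.6]
ee_rot: [-0.705, 0.709, 0.003, 0.013]
contact_force: [-0.2, 0.9, -2.1]
gripper_width: 56.2
```

Request:
arm_command(commands=[0,0,0.001,0,0,0,0,0,0,0,0,0,0,0,0,0,0,0,0,0])

```text
clock: 35.65
position: [585.3, 317.5, 36.2]
ee_rot: [-0.705, 0.709, 0.003, 0.013]
contact_force: [-1.3, 0.6, -0.0]
gripper_width: 56.2
```

Contact force dropped: it rests on the floor. Release and rise.

Request:
arm_command(commands=[0,0,0,0,0,0,0,0,0,0,0,0,0,0,0,0,0,0,0,0], jaw=1)

```text
clock: 36.15
position: [586.0, 317.7, 36.8]
ee_rot: [-0.705, 0.709, 0.002, 0.014]
contact_force: [-0.3, 0.0, -0.3]
gripper_width: 85.6
```

Request:
arm_command(commands=[0,0,-0.01,0,0,0,-0.02,0,0,0,-0.025,0,0,0,-0.03,0,0,0,-0.03,0])

```text
clock: 36.65
position: [581.9, 313.1, 152.3]
ee_rot: [-0.705, 0.709, 0.003, 0.009]
contact_force: [-0.0, 0.1, 0.3]
gripper_width: 84.9
```

```bash
python3 - <<'E'
from h import *
wr(["glass_mid","squat_jar_mid"],"w33")
arm.get_image("top")
for n in ["squat_jar_mid","tall_jar_mid","turntable"]:
  for r in arm.place_of("top",n)[:3]: print(n,w("top",r["centre"]).round(0))
plan(652,43,180,-90,10); print(arm.read_state()["contact_force"])
E
```

```text
glass_mid 0.58 [573.7 213.4  59.4]
squat_jar_mid 0.83 [587.4 317.9  42.4]
squat_jar_mid [582. 318.  42.]
tall_jar_mid [650.  42.  66.]
turntable [622.  -5.  -2.]
t 37.0 p [581.4 312.9 149.5] yaw -90.4 w 85.2 tilt [ 0.006  0.015 -1.   ]
[0.0269, -0.0073, -0.0034, -0.04, 0.0269, -0.0072, -0.0034, -0.04, 0.0269, -0.0072, -0.0034, -0.04, 0.0269, -0.0072, -0.0034, -0.04, 0.0269, -0.0072, -0.0034, -0.04]
[0.0269, -0.0072, -0.0034, -0.04, 0.0269, -0.0071, -0.0034, -0.04, 0.0269, -0.0071, -0.0034, -0.04, 0.0269, -0.0071, -0.0034, -0.04, 0.0269, -0.0071, -0.0034, -0.04]
[-0.42084812  0.06405824 -0.16437014]
```

View pics/w33.png

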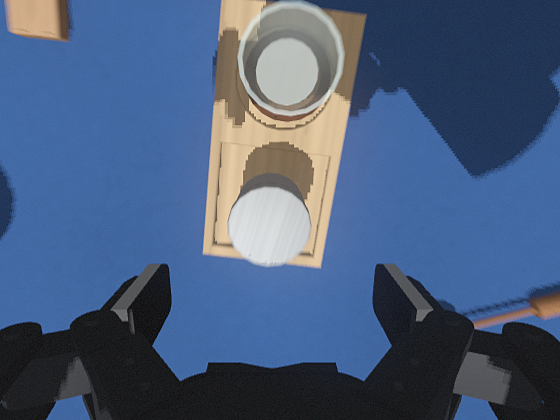

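Squat jar placed. Now the tall jar.

Request:
arm_command(commands=[0.02,-0.006,-0.012,0,0.026,-0.007,-0.012,0,0.026,-0.007,-0.008,0,0.026,-0.007,-0.002,0,0.026,-0.007,0,0])

```text
clock: 37.5
position: [612.5, 186.4, 176.1]
ee_rot: [0.707, -0.707, -0.004, -0.001]
contact_force: [0.7, 0.3, 0.1]
gripper_width: 85.3
```

Request:
arm_command(commands=[0.026,-0.007,0,0,0.026,-0.007,0,0,0.026,-0.007,0,0,0.02,-0.006,0,0,0.012,-0.003,0,0])

```text
clock: 38.0
position: [641.2, 69.3, 168.7]
ee_rot: [-0.707, 0.708, 0.006, -0.005]
contact_force: [0.1, 1.0, 0.5]
gripper_width: 85.6
```

```bash
python3 - <<'E'
from h import *
wr(["tall_jar_mid","turntable"],"w34")
plan(652,43,120,-90,5); print(arm.read_state()["contact_force"])
E
```

```text
turntable 0.69 [622.5  -3.3  -4.4]
t 38.15 p [641.1  70.4 169.1] yaw -90.1 w 85.2 tilt [-0.015  0.003 -1.   ]
[0.0055, -0.0023, 0.0098, -0.02, 0.0055, -0.0023, 0.0098, -0.02, 0.0055, -0.0023, 0.0098, -0.02, 0.0055, -0.0023, 0.0098, -0.02, 0.0055, -0.0023, 0.0098, -0.02]
[0.59501742 1.27290962 1.12181603]
```

View pics/w34.png

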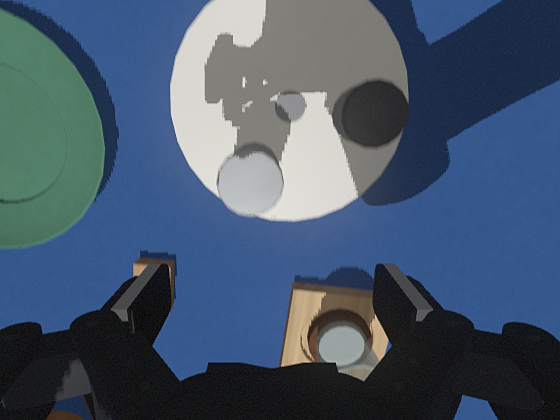

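```bash
python3 - <<'E'
from h import *
print(ray("wrist",251,183,106))
plan(651.5,43,125,-90,5)
E
```

```text
[651.69101518  42.03393539 106.        ]
t 38.15 p [641.1  70.4 169.1] yaw -90.1 w 85.2 tilt [-0.015  0.003 -1.   ]
[0.0055, -0.0022, 0.0088, -0.02, 0.0055, -0.0022, 0.0088, -0.02, 0.0055, -0.0022, 0.0088, -0.02, 0.0055, -0.0022, 0.0088, -0.02, 0.0055, -0.0022, 0.0088, -0.02]
```

Request:
arm_command(commands=[0.006,-0.002,0.005,0,0.007,-0.003,0.008,0,0.007,-0.003,0.012,0,0.005,-0.002,0.012,0,0.002,-0.001,0.008,0])

```text
clock: 38.65
position: [651.9, 45.1, 120.5]
ee_rot: [0.708, -0.706, -0.006, 0.004]
contact_force: [0.3, -0.2, -0.4]
gripper_width: 85.5
```

```bash
python3 - <<'E'
from h import *
wr(["tall_jar_mid"],"w35")
plan(651.5,43,95,-90,5); print(arm.read_state()["contact_force"])
E
```

```text
t 38.75 p [651.2  45.  119.9] yaw -89.8 w 85.6 tilt [-0.016  0.003 -1.   ]
[0.0004, -0.0001, 0.005, 0.03, 0.0004, -0.0001, 0.005, 0.03, 0.0004, -0.0001, 0.005, 0.03, 0.0004, -0.0001, 0.005, 0.03, 0.0004, -0.0001, 0.005, 0.03]
[ 0.10643155 -0.52681631  0.53837342]
```

View pics/w35.png

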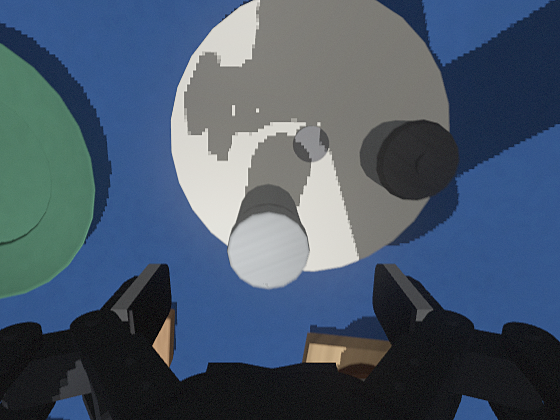

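```bash
python3 - <<'E'
from h import *
print(ray("wrist",269,251,106))
E
```

```text
[651.27103868  41.0509364  106.        ]
```

Request:
arm_command(commands=[0.0005,0,0.012,0,0.0005,0,0.015,0,0.0005,0,0.015,0,0,0,0.01,0,0,0,0.004,0])

```text
clock: 39.25
position: [651.4, 44.6, 61.6]
ee_rot: [0.709, -0.706, -0.006, 0.003]
contact_force: [-0.9, 0.8, 0.5]
gripper_width: 85.5
```

```bash
python3 - <<'E'
from h import *
wr(["tall_jar_mid"],"w36")
plan(651.5,43,62,-90,1); print(arm.read_state()["contact_force"])
E
```

```text
t 39.35 p [651.6  44.6  62.1] yaw -89.8 w 85.6 tilt [-0.013  0.004 -1.   ]
[0.0016, 0.0001, 0.0001, 0.23]
[0.27935048 1.16566075 1.17246104]
```

View pics/w36.png

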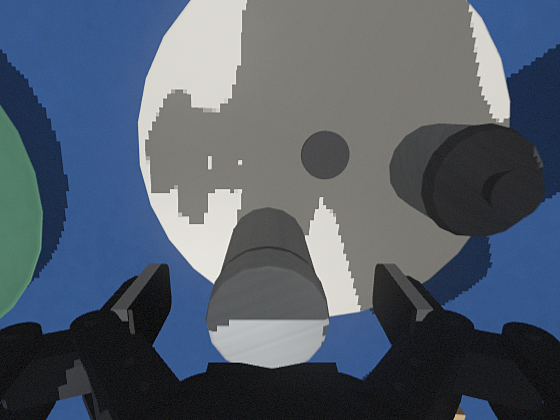

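Request:
arm_command(commands=[0.002,0,0,0,0,0,0,0,0,0,0,0,0,0,0,0,0,0,0,0], jaw=0)

```text
clock: 39.85
position: [653.1, 42.9, 64.7]
ee_rot: [0.709, -0.706, -0.005, 0.001]
contact_force: [-0.0, 0.4, -2.5]
gripper_width: 40.1
```

Request:
arm_command(commands=[0,0,0,0,0,0,0,0,0,0,0,0,0,0,-0.01,0,0,0,-0.02,0])

```text
clock: 40.35
position: [650.6, 42.2, 92.1]
ee_rot: [0.708, -0.706, -0.007, 0.004]
contact_force: [0.4, 0.2, -0.6]
gripper_width: 40.6
```

Request:
arm_command(commands=[0,0,-0.025,0,0,0,-0.025,0,0,0,-0.025,0,0,0,-0.015,0,0,0,0,0])

```text
clock: 40.85
position: [653.3, 41.8, 191.3]
ee_rot: [0.709, -0.706, -0.005, 0.002]
contact_force: [-0.1, 0.3, -0.6]
gripper_width: 40.3
```

```bash
python3 - <<'E'
from h import *
wr(["tall_jar_mid"],"w37")
plan(589.7,-332.5,180,-90,15); print(arm.read_state()["contact_force"])
E
```

```text
t 40.95 p [651.8  41.7 188.4] yaw -89.8 w 39.9 tilt [-0.015  0.004 -1.   ]
[0.0249, 0.0042, 0.0005, 0.01, 0.0249, 0.0042, 0.0005, 0.01, 0.0249, 0.0042, 0.0005, 0.01, 0.0249, 0.0042, 0.0005, 0.01, 0.0249, 0.0042, 0.0005, 0.01]
[0.0249, 0.0042, 0.0005, 0.01, 0.0249, 0.0042, 0.0005, 0.01, 0.0249, 0.0042, 0.0005, 0.01, 0.0249, 0.0042, 0.0005, 0.01, 0.0249, 0.0042, 0.0005, 0.01]
[0.0249, 0.0042, 0.0005, 0.01, 0.0249, 0.0042, 0.0005, 0.01, 0.0249, 0.0042, 0.0005, 0.01, 0.0249, 0.0041, 0.0005, 0.01, 0.0249, 0.0041, 0.0005, 0.01]
[-0.2280825   0.47344511 -1.82127649]
```

View pics/w37.png

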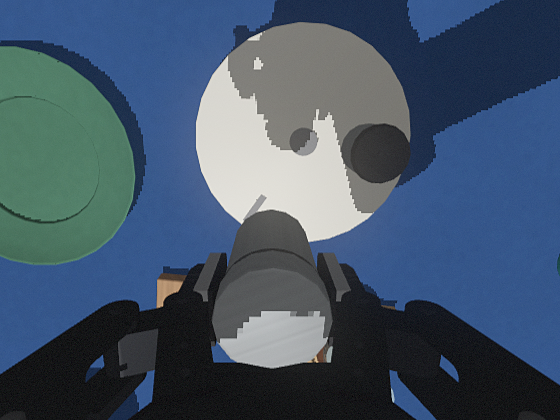

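Request:
arm_command(commands=[0.02,0.004,0,0,0.025,0.004,0,0,0.026,0.004,0,0,0.026,0.004,0,0,0.026,0.004,0,0])

```text
clock: 41.45
position: [627.2, -84.8, 180.2]
ee_rot: [0.71, -0.704, -0.012, 0.009]
contact_force: [-0.2, 0.4, -1.4]
gripper_width: 40.5
```

Request:
arm_command(commands=[0.026,0.004,0,0,0.026,0.004,0,0,0.026,0.004,0,0,0.026,0.004,0,0,0.026,0.004,0,0])

```text
clock: 41.95
position: [600.1, -223.6, 172.0]
ee_rot: [0.709, -0.705, -0.018, 0.015]
contact_force: [0.2, -0.0, -1.0]
gripper_width: 40.5
```

```bash
python3 - <<'E'
from h import *
plan(589.7,-332.5,180,-90,5); print(arm.read_state()["contact_force"])
E
```

```text
t 41.95 p [ 600.1 -223.6  172. ] yaw -89.7 w 40.5 tilt [-0.047  0.005 -0.999]
[0.0218, 0.0023, -0.0016, 0.06, 0.0218, 0.0022, -0.0016, 0.06, 0.0218, 0.0022, -0.0016, 0.06, 0.0218, 0.0022, -0.0016, 0.06, 0.0218, 0.0022, -0.0016, 0.06]
[ 0.15806947 -0.03747394 -0.96886228]
```

Request:
arm_command(commands=[0.022,0.002,0,0,0.022,0.002,0,0,0.02,0.002,0,0,0.015,0.001,0,0,0.008,0.001,0,0])

```text
clock: 42.45
position: [584.3, -319.0, 163.4]
ee_rot: [-0.706, 0.707, 0.025, -0.019]
contact_force: [0.4, 0.4, -1.9]
gripper_width: 40.3
```

```bash
python3 - <<'E'
from h import *
wr(["cook_tray","tub_mid","tall_jar_mid"],"w38")
plan(589.7,-332.5,90,-90,5); print(arm.read_state()["contact_force"])
E
```

```text
t 42.65 p [ 585.3 -317.1  164.4] yaw -90.0 w 40.5 tilt [-0.061  0.009 -0.998]
[0.0032, -0.0018, 0.0148, -0.0, 0.0032, -0.0018, 0.0148, -0.0, 0.0032, -0.0018, 0.0148, -0.0, 0.0032, -0.0018, 0.0148, -0.0, 0.0032, -0.0018, 0.0148, -0.0]
[ 0.19461105  0.55138758 -1.07399638]
```

View pics/w38.png

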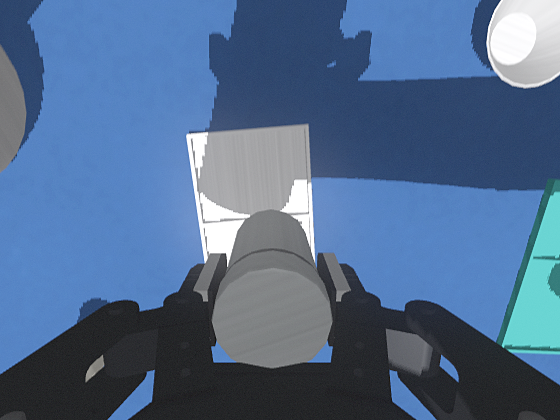

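Request:
arm_command(commands=[0.003,-0.001,0.012,0,0.003,-0.001,0.015,0,0.003,-0.001,0.015,0,0.003,-0.001,0.015,0,0.002,-0.001,0.01,0])

```text
clock: 43.15
position: [588.9, -326.4, 95.2]
ee_rot: [0.709, -0.704, -0.023, 0.017]
contact_force: [1.4, -0.2, -0.8]
gripper_width: 41.0
```

```bash
python3 - <<'E'
from h import *
wr(["cook_tray","tub_mid","tall_jar_mid"],"w39")
plan(591,-332.5,50,-90,5); print(arm.read_state()["contact_force"])
E
```

```text
t 43.35 p [ 589.7 -327.2   97.1] yaw -89.6 w 40.8 tilt [-0.054  0.007 -0.999]
[0.0011, -0.0008, 0.0094, 0.08, 0.0011, -0.0008, 0.0094, 0.08, 0.0011, -0.0008, 0.0094, 0.08, 0.0011, -0.0008, 0.0094, 0.08, 0.0011, -0.0008, 0.0094, 0.08]
[ 0.42082245  0.6193551  -2.14602388]
```

View pics/w39.png

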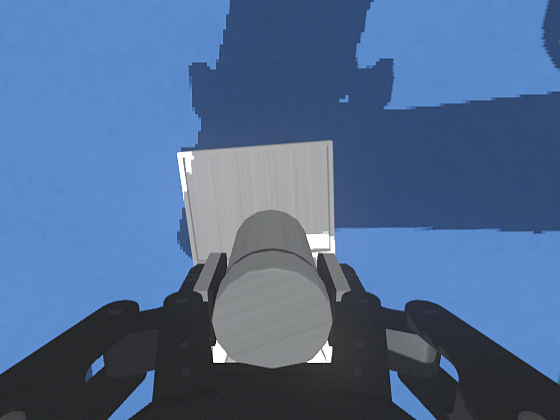

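```bash
python3 - <<'E'
from h import *
for u,v in ((180,153),(332,141)): print(ray("wrist",u,v,8).round(1))
for u,v in ((213,310),(332,310),(272,256)): print(ray("wrist",u,v,138).round(1))
E
```

```text
[ 645.  -370.6    8. ]
[ 543.6 -378.7    8. ]
[ 610.3 -333.3  138. ]
[ 570.4 -332.2  138. ]
[ 590.9 -352.3  138. ]
```

Request:
arm_command(commands=[0.0005,0,0.01,0,0.0005,0,0.014,0,0.0005,0,0.014,0,0.0005,0,0.01,0,0,0,0.005,0])

```text
clock: 43.85
position: [588.4, -329.1, 42.8]
ee_rot: [0.71, -0.704, -0.019, 0.015]
contact_force: [-0.8, -0.7, -1.4]
gripper_width: 40.6
```

```bash
python3 - <<'E'
from h import *
wr([],"w40")
plan(590,-330,38,-90,2); print(arm.read_state()["contact_force"])
E
```

```text
t 43.9 p [ 587.8 -328.9   41.9] yaw -89.6 w 40.7 tilt [-0.05   0.006 -0.999]
[0.0006, -0.0012, 0.0019, 0.2, 0.0006, -0.0012, 0.0019, 0.2]
[-0.16069785  0.25227166 -2.29109996]
```

View pics/w40.png

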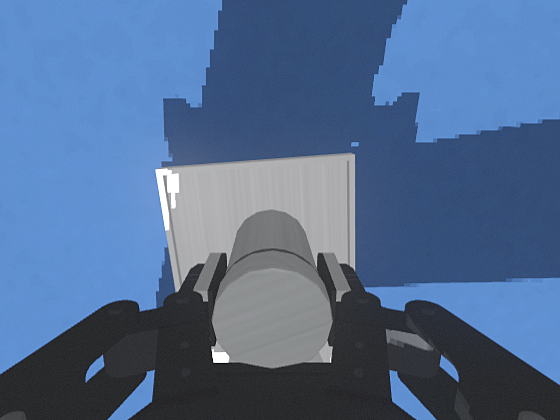

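Request:
arm_command(commands=[0.0005,-0.001,0.0015,0,0.0005,-0.001,0.0015,0,0,0,0.001,0,0,0,0,0,0,0,0,0])

```text
clock: 44.4
position: [590.8, -330.6, 38.9]
ee_rot: [0.71, -0.704, -0.019, 0.015]
contact_force: [0.0, -0.7, -1.7]
gripper_width: 40.4
```

```bash
python3 - <<'E'
from h import *
plan(590,-330,38,-90,2); print(arm.read_state()["contact_force"])
E
```

```text
t 44.4 p [ 590.8 -330.6   38.9] yaw -89.6 w 40.4 tilt [-0.048  0.005 -0.999]
[-0.0003, 0.0004, 0.0005, 0.22, -0.0003, 0.0004, 0.0005, 0.22]
[ 0.0412245  -0.724979   -1.70360822]
```

Request:
arm_command(commands=[0,0,0.001,0,0,0,0.0005,0,0,0,0,0,0,0,0,0,0,0,0,0])

```text
clock: 44.9
position: [591.1, -330.7, 38.1]
ee_rot: [0.71, -0.704, -0.018, 0.015]
contact_force: [-0.0, -0.2, -0.9]
gripper_width: 40.7
```

Request:
arm_command(commands=[0,0,0.001,0,0,0,0,0,0,0,0,0,0,0,0,0,0,0,0,0])

```text
clock: 45.4
position: [591.3, -331.0, 38.1]
ee_rot: [0.71, -0.704, -0.018, 0.015]
contact_force: [-0.8, -0.0, -0.3]
gripper_width: 40.4
```

Request:
arm_command(commands=[0,0,0,0,0,0,0,0,0,0,0,0,0,0,0,0,0,0,0,0], jaw=1)

```text
clock: 45.9
position: [591.9, -331.0, 38.0]
ee_rot: [0.71, -0.704, -0.017, 0.015]
contact_force: [0.0, -0.1, 0.4]
gripper_width: 85.6
```

Request:
arm_command(commands=[0,0,0,0,0,0,-0.01,0,0,0,-0.02,0,0,0,-0.025,0,0,0,-0.025,0])

```text
clock: 46.4
position: [593.2, -330.5, 117.5]
ee_rot: [0.71, -0.704, -0.021, 0.017]
contact_force: [1.0, 0.7, 0.8]
gripper_width: 85.3
```

Request:
arm_command(commands=[0,0,-0.025,0,-0.01,0,-0.025,0,-0.02,0,-0.02,0,-0.02,0,-0.01,0,-0.01,0,0,0])

```text
clock: 46.9
position: [598.8, -271.2, 209.3]
ee_rot: [0.709, -0.705, -0.015, 0.014]
contact_force: [0.2, 0.2, 0.0]
gripper_width: 85.3
```

```bash
python3 - <<'E'
from h import *
C={"tea":(np.array([576.8,269.8]),np.array([.125,.992])),"cook":(np.array([585,-279.3]),np.array([.087,-.996]))}
for c in ("wrist","top","scene"):
  im=arm.get_image(c); cv2.imwrite(f"pics/end_{c}.png",im[:,:,::-1])
  for n in ["coaster_mid","glass_mid","squat_jar_mid","tub_mid","tall_jar_mid"]:
   for r in arm.place_of(c,n)[:3]:
    p=w(c,r["centre"]); 
    for k,(o,u) in C.items():
      d=p[:2]-o; t=[d@u, d@np.array([-u[1],u[0]])]
      if abs(t[0])<110 and abs(t[1])<60: print(c,n,round(r["confidence"],2),k,np.round([*t,p[2]],1))
s=arm.read_state();print(s["clock"],s["position"],s["contact_force"])
E
```

```text
wrist tub_mid 0.57 cook [-37.4  -2.6  23.5]
top coaster_mid 0.75 tea [-47.9   0.3  19.8]
top glass_mid 0.55 tea [-55.3   4.6  56.2]
top squat_jar_mid 0.63 tea [51.2 -3.  42.1]
top tub_mid 0.58 cook [-40.2  -0.8  32.9]
top tall_jar_mid 0.82 cook [48.5 -1.5 40.4]
scene coaster_mid 0.48 tea [-53.1  -1.4  16.7]
scene glass_mid 0.72 tea [-53.2  -2.3  57.9]
scene squat_jar_mid 0.82 tea [48.6 -0.4 41.3]
scene tub_mid 0.69 cook [-47.    1.3  35.1]
scene tall_jar_mid 0.78 cook [51.3 -0.4 35.4]
47.8 [ 597.99357525 -272.60220109  206.91249673] [ 0.16146782 -0.58733144 -0.75071181]
```

View pics/end_wrist.png

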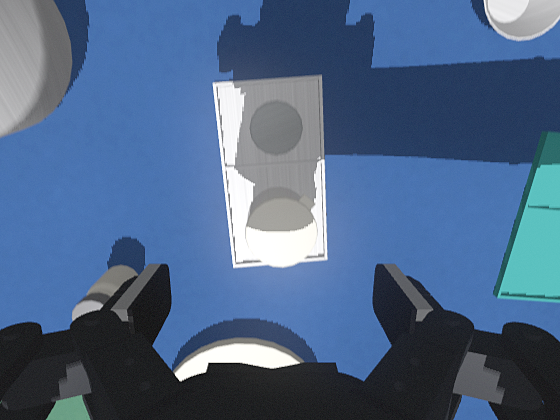

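View pics/end_top.png

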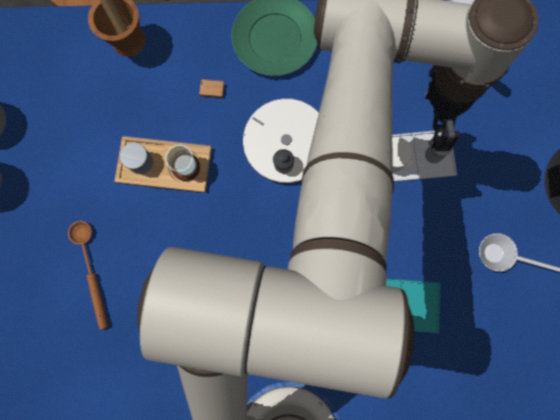

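View pics/end_scene.png

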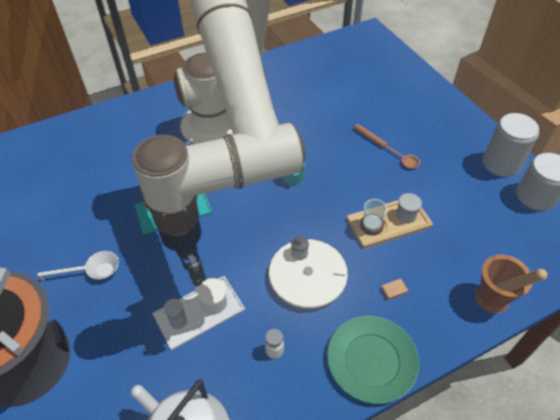

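```bash
python3 - <<'E'
from bench import arm
print(arm.job_done(), arm.read_state()["clock"])
E
```

```text
the job is handed in; nothing more can be done
the job is handed in; nothing more can be done
```

I laid the coaster in the round recess, stood the glass on it and the squat jar in the square recess. On the aluminium tray, the tub is in the larger compartment and the tall jar in the smaller. I handed the job in at about 48 s of the 125 s allowed; no verdict was reported.

In the last camera estimates every piece was within its limits:

| Piece | Centre measured, in its tray's frame (mm) | Target centre (mm) |
|---|---|---|
| Coaster | x −48 to −53, y ±2 | x −50, y 0 |
| Squat jar | x 49 to 51, y 0 to −3 | x 47, y 0 |
| Tub | x −37 to −47, y ±3 | x −40, y 0 |
| Tall jar | x 48 to 51, y 0 to −2 | x 53.5, y 0 |

- **Where the cameras disagreed:** the scene camera put the glass about 1 mm from the coaster's centre and the top camera about 8 mm. Both are below the 13 mm limit, and the wrist pictures show the two nearly concentric.
- **Heights:** the scene camera read the tall jar's centre at 35 mm, below its 37 to 45 mm band, while the top camera read 40 mm. The wrist camera read the tub at 23.5 mm, against 33 and 35 mm from the other two. I took these as estimate noise, since both pieces look upright and seated in the pictures.
- **Tool tilt:** the tool drifted up to about 0.06 rad off vertical during the moves, and I had no command to correct it. The tall jar went down about 0.03 rad off upright and stood upright after release. I judged uprightness and rest from the pictures only.
- **Forces:** the highest I read was about 3 N, and the gripper was open and clear of everything at hand-in.

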